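# Set up a blank on the bench router and start the job

### The job

Get the router ready and start it: first clear every pale wood offcut off the machine's bed into the orange scrap bin. Then, before lowering the clamp, square up the dark blank by pushing its free corner so that it swings round on the corner at the near locating pin until its edge lies flush against both pins, and crank the blue hold-down clamp clockwise until its foot presses firmly on the blank. With the blank clamped, press the blue (extraction), yellow (spindle) and green (start) keys, one at a time in that order; leave the red emergency stop, the tape, the glue bottle and the varnish tin alone.

Things in the scene. Friction and masses are not known exactly. Their poses are not given: they have to be found in the camera images.
- router: bench-top gantry router, fixed; origin on the bench (z 0), own axes used below. Its flat grey bed, 75 mm above the bench, spans x -0.19 to 0.19, y -0.435 to 0.16; side members at x -0.21 and 0.21 stand 7 mm proud. The gantry (270 mm high) is parked over y below -0.32. A blue hold-down clamp (base and columns x -0.048 to 0.048, y 0.09 to 0.14, bridge top at z 0.175) has its vertical screw at (0, 0.115)
- pin_near (a point): top of the brass locating pin nearer the robot, at (-0.055, 0.060) in the router's frame; the other, far pin is at (0.055, 0.060). Both are fixed, 12 mm in diameter, 14 mm out of the bed; the blank touches them on their -y side. The blank's corner lies by the near pin at the start
- pin_far (a point): the same for the pin farther from the robot
- crank_axis (a point): point on the vertical axis of the crank, at the height of the middle of its grip
- blank: dark wood board, 160 (own x) by 140 (own y) by 18 mm, 0.3 kg, loose on the bed, turned 0.32 to 0.42 rad clockwise from square; origin at the underside's centre. Its (-x, +y) corner is by the near pin (0 to 15 mm clear); push the (+x, -y) corner. Square: own axes parallel to the router's, the +y edge touching both pins, both well within it: origin at y -0.016, x within 0.024 of 0 in the router's frame
- crank (a joint): angle (rad) of the clamp's crank: 0 = jaw fully raised; grows turning clockwise from above, lowering the jaw 8 mm a turn. The foot meets the blank at about 14.1, presses firmly from about 15.5 to 17; the screw stops at 17.28. It stays where left; turning takes 3 to 5 N at the grip
- crank_knob (a point): middle of the upright black free-spinning grip on the crank: 20 mm in diameter, 42 mm tall, 50 mm from the crank's vertical axis, which is at (0, 0.115) in the router's frame; this point is 213 mm above the bench, the crank's flat arm ends 21 mm below it. Can be pinched from above and led round
- foot: black rubber foot, 30 mm in diameter, under the nose of the sliding jaw (34 mm wide, 14 mm thick), at (0, 0.030) in the router's frame; origin at the centre of its underside. It presses down on the blank and is springy: yields 1 mm for 5 N
- bin: orange open scrap bin, fixed, 170 mm (own x) by 200 mm (own y), 70 mm high, walls and floor 5 mm; origin at the centre of its underside
- key_blue_top (a point): centre of the top of the blue key (extraction), a spring button 28 mm in diameter on the fixed grey control box (130 by 170 by 50 mm high). Three keys stand in a row, 50 mm apart; each travels 6 mm down and is fully down at 5 N. Behind the row is a red mushroom emergency stop, 68 mm from the green key
- key_yellow_top (a point): the same for the yellow key (spindle), in the middle of the row
- key_green_top (a point): the same for the green key (cycle start)
- key_blue (a joint): travel of the blue key (m): 0 up, 0.006 fully down; pressed from 0.004
- key_yellow (a joint): travel of the yellow key (m): 0 up, 0.006 fully down
- key_green (a joint): travel of the green key (m): 0 up, 0.006 fully down
- estop (a joint): travel of the red emergency stop (m): 0 up, 0.006 down; leave alone
- offcut_1: pale wood offcut, 28 mm (own x) by 105 mm (own y) by 20 mm thick, 50 g, lying flat on the router's bed; origin at the centre of its underside. May be absent
- offcut_2: pale wood offcut, 34 mm (own x) by 90 mm (own y) by 20 mm thick, 50 g, lying flat on the router's bed; origin at the centre of its underside. May be absent
- offcut_3: pale wood offcut, 30 mm (own x) by 120 mm (own y) by 20 mm thick, 50 g, lying flat on the router's bed; origin at the centre of its underside. May be absent
- offcut_4: pale wood offcut, 38 mm (own x) by 80 mm (own y) by 20 mm thick, 50 g, lying flat on the router's bed; origin at the centre of its underside. May be absent
- tape_roll: yellow roll of tape, 84 mm across, 24 mm high; origin at the underside; bystander
- glue_bottle: white glue bottle, 60 mm across, 170 mm tall; origin at the underside; bystander
- varnish_tin: tin of varnish, 90 mm across, 110 mm tall; origin at the underside; bystander

How it is judged:
By the outcome, as a careful person would: the job done as asked, in the order asked, and still so for the second after the job is handed in, with the robot touching nothing.
Of offcut_1, offcut_2, offcut_3, offcut_4 only 2 to 4 are there at a start; the rules pass over those that are not, and their reading is None.
At some moment in a run one of offcut_1, offcut_2, offcut_3, offcut_4 may be knocked a few centimetres aside while the robot is not near it.
Once in a run the grip may slacken for a moment while it holds something.
It also fails if it takes over 210 s, if anything falls off the work surface, if the arm or the gripper's body presses on something with over 40 N, if the wrist force passes 120 N, or if a joint passes its speed limit or range.

### The arm

A 6-joint arm with a two-finger parallel gripper is mounted at the origin on the work surface. World frame = base frame: x ahead of the robot, y to its left, z up, the work surface at z = 0. Lengths are in mm, angles in rad, forces in N, time in s.
With the tool pointing down it reaches from about 300 to 775 mm from the base axis. Payload 14.6 kg.
Tool frame: the origin (TCP) lies at the very end of the fingers, on their centre line; the grasp point (between the pads) lies 19 mm behind it; x points along the fingers, y is the direction in which the jaws open and shut, and the axes are right-handed (so a half turn about x gives the same grasp; the last joint's range is limited). The gripper opens to 94 mm and grips with 3 to 60 N. Pads are 16 mm wide; open, the fingers measure 119 mm over their backs; the gripper's body (75 mm by 177 mm) begins 78 mm behind the grasp point.
Start: joints at [1.149, 0.3, 1.521, -0, 1.321, -0.067], TCP at [191.068, 515.735, 205.446] pointing down, gripper open.
Joint ranges: [-3.03, 3.03], [-0.79, 2.21], [0.23, 2.52], [-1.04, 4.18], [0, 3.07], [-2.55, 2.55]. Speed limits (rad/s): [2.22, 2.22, 2.57, 3.14, 3.14, 3.14].

### API

Orientations are given as a unit quaternion [x, y, z, w].
In Python, from bench import bot gives the robot as it stands.
- The arm moves only by the shell command python3 -m inch 'ROWS'. ROWS is JSON, one flat list of numbers, 7 for each row, row after row: the shift along the tool's x, y, z in mm, then the turn, a rotation vector about the tool's x, y, z in rad, then the finger opening in mm, from 0 to 94. A call has 1 to 8 rows; each row is the pose to reach, as a shift and turn from the pose measured when the call began, along the tool's axes at that moment; what a row does not reach only later rows make up. A row lasts 1/10 s, in which the tool goes at most 50 mm and 8.59 degrees, less where a joint would pass 70% of its speed; a pose out of reach is approached as far as the arm can. A call with a gripper value outside its range is refused whole. The fingers move at their own pace and stop on an object; the grip force is fixed at half the most. Time passes only in rows, so rows that repeat a pose let the fingers close. It gives the time, the measured TCP pose, the force and the opening at its end, in the units of the state.
- bot.read_state(): the state, without advancing time (a new reading comes with each control period).
- bot.read_camera(name): name is "scene" or "side" or "wrist"; returns (picture, depth): 400x640x3 uint8, blue, green, red; 400x640 float32, mm along the optical axis (not along the pixel's ray), 0 where there is no reading.
- bot.calibration(name): a dict with "vertical_fov" (degrees; the focal length in pixels is half the picture's height over the tangent of half this angle, whatever the lens; pixels are square), "cx", "cy" (the principal point, pixels), "k1" (the pictures are not rectified: a ray, as slopes to the right and down, at radius r is drawn at 1 + k1 r^2 times it, then the intrinsics apply), "R" (3x3) and "t" (3): a world point X has camera coordinates R X + t; the wrist camera has in their place "mount" (4x4, takes a point from camera to tool coordinates, whose origin is the TCP and whose axes are the tool frame's). Camera axes: x right, y down, z forward; pixel columns grow to the right and rows downward; lengths in mm; the calibration is good to about 2 mm. A picture is of the moment at which its call begins: read the wrist's pose just before it. calibration takes no time and is no camera call.
- bot.hand_in(): hands the job in, once; it reports no verdict.
Trained networks look in the newest picture that a camera, given by its name, has taken for a name from the list of things; names that differ only in an ending like _2 or _b are one class to them, and where a whole thing is asked for, a point or a joint stands for the part that bears it (a point fixed in the world has none). Each returns a list of dicts, best first, with "p" (0 to 1); they miss things now and then, are a little off and sometimes report something else, mostly with a low value. They report only what shows in the picture. A call takes as long as a camera call.
- bot.boxes_of(label, camera): "xy" ([column, row] as shares, 0 to 1, of the picture: columns of its width, rows of its height, amid what is visible of it).
The state is a dict: "t": time; "joints": joint angles; "qd": joint speeds; "joint_torque": joint torques, N m; "eef_pos": TCP position; "tcp_rot": TCP orientation; "wrist_force": force on the tool from outside, world axes, zero at the start; "moment": the same for the moment, N m; "finger_gap": finger opening in mm.
Only numpy, scipy, OpenCV 4.12 (cv2) and the standard library are available. Lean on these libraries where they do the work, as an engineer would, in place of code of your own. Each camera call takes 0.05 s, during which the arm holds its last target.

## Working session

There is one attempt and no reset: what is moved stays moved. The work goes in short steps, Python scripts to look and compute and a shell command to move; the robot and the scene stay as the last step left them, time stands still between calls to the robot, and variables do not carry over. Pictures are saved under pics/ and viewed, and the job is handed in when it is done.

```bash
ls; mkdir -p pics; python3 - <<'E'
from bench import bot
import cv2
s=bot.read_state(); print(s)
for n in ["scene","side","wrist"]:
    im,d=bot.read_camera(n); cv2.imwrite(f"pics/{n}0.png",im); print(n,bot.calibration(n))
E
```

```text
pics
{'t': 0.0, 'joints': array([ 1.14939933e+00,  3.00460550e-01,  1.52159594e+00,  6.31833731e-06,
        1.32067742e+00, -6.65990575e-02]), 'qd': array([ 0.00054377, -0.00112872,  0.00017554, -0.00034323, -0.00150044,
       -0.00083408]), 'joint_torque': array([ 2.34013634e-03, -5.31807876e+01, -3.52752793e+01,  7.09980517e-02,
        2.41208839e-02, -1.26974728e-04]), 'eef_pos': array([190.96336676, 515.50336131, 204.88582622]), 'tcp_rot': array([ 0.12439261,  0.69610883, -0.12517465,  0.69590968]), 'wrist_force': array([ 1.04254406, -0.83590324, -1.32226094]), 'moment': array([-0.02497262, -0.04957925,  0.00748319]), 'finger_gap': 93.64748666811057}
scene {'vertical_fov': 49.520340765208395, 'cx': 324.1675065990995, 'cy': 203.0081240374206, 'k1': -0.09583514880013971, 'R': array([[ 0.11440132,  0.9932414 ,  0.01959214],
       [ 0.72074218, -0.0694099 , -0.68971949],
       [-0.68369807,  0.0930257 , -0.72381156]]), 't': array([-165.14243825, -296.67104118, 1762.88785531])}
side {'vertical_fov': 51.05254050010516, 'cx': 312.3108987844746, 'cy': 198.54706589919522, 'k1': 0.019448229944140034, 'R': array([[-0.99901723, -0.04371952, -0.00729265],
       [-0.01962942,  0.58391908, -0.81157452],
       [ 0.03973996, -0.81063377, -0.58420341]]), 't': array([ 578.51297376,   69.44013102, 1300.4676672 ])}
wrist {'vertical_fov': 64.02388346406643, 'cx': 319.0423940676304, 'cy': 199.3969027598117, 'k1': -0.061590902782029326, 'mount': array([[ 2.09368552e-04, -2.79943243e-01,  9.60016529e-01,
        -1.77656833e+02],
       [ 9.99999352e-01,  1.13314786e-03,  1.12340432e-04,
        -8.34272321e-01],
       [-1.11928962e-03,  9.60015883e-01,  2.79943299e-01,
        -8.17740549e+01],
       [ 0.00000000e+00,  0.00000000e+00,  0.00000000e+00,
         1.00000000e+00]])}
```

View pics/scene0.png

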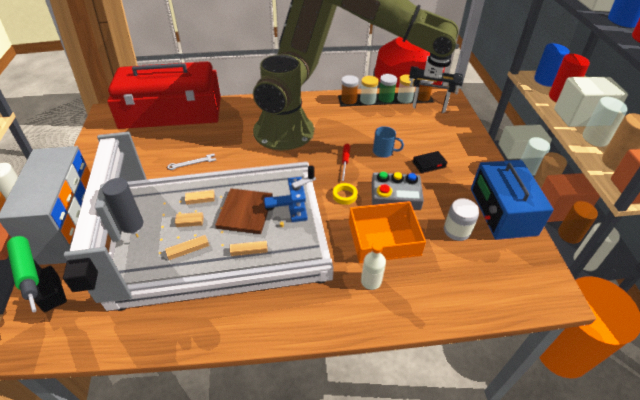

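View pics/side0.png

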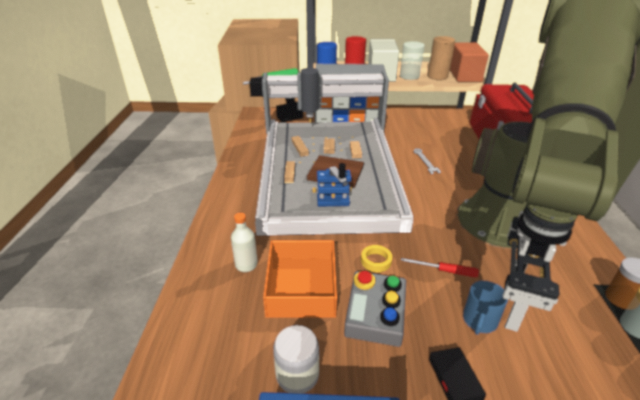

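View pics/wrist0.png

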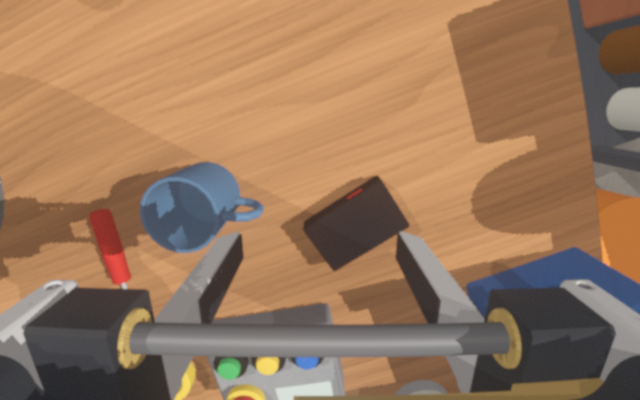

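The scene image shows four offcuts on the bed, at (200,196), (189,219), (187,246) and (249,248). The dark blank is at (243,210), the clamp at (295,200), the bin at (387,232), and the keys at (383–412,177).

```bash
cat > h.py <<'E'
from bench import bot
import numpy as np, cv2
from scipy.spatial.transform import Rotation as Ro
def K(c): 
    f=200/np.tan(np.radians(c["vertical_fov"])/2); return f
def cam(n):
    s=bot.read_state(); im,d=bot.read_camera(n); c=bot.calibration(n)
    f=K(c); A=np.array([[f,0,c["cx"]],[0,f,c["cy"]],[0,0,1]]); D=np.array([c["k1"],0,0,0,0.])
    if n=="wrist":
        M=c["mount"]; Rt=Ro.from_quat(s["tcp_rot"]).as_matrix()
        Rc=Rt@M[:3,:3]; o=Rt@M[:3,3]+s["eef_pos"]
    else:
        Rc=c["R"].T; o=-Rc@c["t"]
    return dict(im=im,d=d,A=A,D=D,R=Rc,o=o)
def rays(C,uv):
    uv=np.asarray(uv,float).reshape(-1,1,2)
    p=cv2.undistortPoints(uv,C["A"],C["D"]).reshape(-1,2)
    return np.c_[p,np.ones(len(p))]@C["R"].T
def onplane(C,uv,z):
    r=rays(C,uv); return C["o"]+r*((z-C["o"][2])/r[:,2])[:,None]
def cloud(C):
    h,w=C["d"].shape; v,u=np.mgrid[:h,:w]
    r=rays(C,np.c_[u.ravel(),v.ravel()])
    P=(C["o"]+r*C["d"].reshape(-1,1)).reshape(h,w,3)
    P[C["d"]==0]=np.nan
    return P
def proj(C,P):
    P=np.asarray(P,float).reshape(-1,3)
    q=(P-C["o"])@C["R"]
    return cv2.projectPoints(q,np.zeros(3),np.zeros(3),C["A"],C["D"])[0].reshape(-1,2)
def rect(P,m):
    X=P[m]; X=X[~np.isnan(X).any(1)]
    (c,s,a)=cv2.minAreaRect(X[:,:2].astype(np.float32)); 
    z=np.median(X[:,2])
    return np.round(c,1),np.round(s,1),round(a,1),round(float(z),1),len(X)
def st():
    s=bot.read_state(); R=Ro.from_quat(s["tcp_rot"]).as_matrix()
    print("t",round(s["t"],2),"pos",s["eef_pos"].round(1),"F",s["wrist_force"].round(1),"gap",round(s["finger_gap"],1),"q",s["joints"].round(2))
    print("toolaxes x,y,z in world:",R.T.round(3).tolist())
    return s,R
E
python3 - <<'E'
from h import *
s,R=st()
for n in ["scene","side"]:
    C=cam(n);P=cloud(C); hsv=cv2.cvtColor(C["im"],cv2.COLOR_BGR2HSV)
    z=P[...,2]
    print(n)
    for l in ["offcut_1","blank","bin","crank_knob","key_blue_top","key_yellow_top","key_green_top","tape_roll","glue_bottle","varnish_tin","pin_near","pin_far","foot"]:
        try:
            for b in bot.boxes_of(l,n)[:6]:
                u,v=b["xy"][0]*640,b["xy"][1]*400
                i,j=int(v),int(u)
                print(l,round(b["p"],2),(round(u),round(v)),P[i,j].round(0))
        except Exception as e: print(l,e)
E
```

```text
t 0.15 pos [191.  515.6 205. ] F [-0.6 -0.8  0. ] gap 93.7 q [ 1.15  0.3   1.52  0.    1.32 -0.07]
toolaxes x,y,z in world: [[-0.0, -0.001, -1.0], [0.347, 0.938, -0.001], [0.938, -0.347, -0.0]]
scene
offcut_1 0.95 (187, 247) [ 645. -308.   93.]
offcut_1 0.64 (199, 197) [ 443. -287.   93.]
offcut_1 0.6 (189, 220) [ 543. -311.   98.]
blank 0.91 (240, 213) [ 526. -158.   95.]
bin 0.89 (388, 228) [556. 312.   1.]
crank_knob 0.47 (310, 172) [503.  59. 225.]
key_blue_top 0.49 (411, 174) [374. 425.  69.]
key_blue_top 0.44 (344, 192) [376. 193.  -1.]
key_green_top 0.42 (382, 172) [nan nan nan]
tape_roll 0.67 (346, 191) [368. 198.  -4.]
glue_bottle 0.76 (374, 267) [776. 208. 112.]
glue_bottle 0.57 (188, 246) [ 642. -301.   97.]
varnish_tin 0.74 (461, 215) [617. 510. 111.]
pin_near 0.85 (176, 236) [ 580. -348.   73.]
pin_far 0.7 (173, 235) [ 580. -357.   73.]
pin_far 0.61 (463, 217) [621. 518. 110.]
side
offcut_1 0.73 (290, 170) [ 656. -119.   99.]
offcut_1 0.59 (298, 144) [ 647. -305.   98.]
offcut_1 0.55 (354, 148) [ 446. -285.   96.]
offcut_1 0.53 (328, 146) [ 535. -293.   98.]
blank 0.58 (334, 166) [ 513. -156.   94.]
bin 0.91 (302, 280) [594. 271.   6.]
crank_knob 0.37 (388, 313) [395. 429.  73.]
key_blue_top 0.64 (389, 312) [393. 426.  76.]
key_yellow_top 0.26 (338, 164) [ 503. -176.   94.]
key_green_top 0.5 (395, 282) [368. 333.  73.]
tape_roll 0.78 (379, 250) [388. 163.  20.]
tape_roll 0.39 (340, 173) [499.  71. 210.]
tape_roll 0.37 (327, 148) [ 538. -283.   96.]
glue_bottle 0.63 (244, 243) [744. 247. 109.]
glue_bottle 0.3 (299, 146) [ 639. -288.   99.]
varnish_tin 0.86 (297, 358) [584. 572. 114.]
pin_near 0.71 (326, 167) [ 540. -149.   94.]
pin_far 0.73 (325, 173) [541.  13. 176.]
pin_far 0.34 (376, 252) [396. 164.   9.]
```

```bash
python3 - <<'E'
from h import *
for n in ["scene","side"]:
    C=cam(n);P=cloud(C); hsv=cv2.cvtColor(C["im"],cv2.COLOR_BGR2HSV)
    cv2.imwrite(f"pics/{n}_crop.png",cv2.resize(C["im"][110:310,60:440] if n=="scene" else C["im"][100:350,220:450],None,fx=2.1,fy=2.1,interpolation=cv2.INTER_CUBIC))
    inb=(P[...,2]>85)&(P[...,2]<112)&(P[...,1]>-400)&(P[...,1]<80)&(P[...,0]>360)&(P[...,0]<720)
    m=inb&(hsv[...,1]>60)&(hsv[...,2]>140)&(hsv[...,0]<30)
    k,lab,stt,ce=cv2.connectedComponentsWithStats(m.astype(np.uint8))
    for i in range(1,k):
        if stt[i,4]>30: print(n,ce[i].round(),rect(P,lab==i))
    m=inb&(hsv[...,2]<120)&(hsv[...,1]>90)
    k,lab,stt,ce=cv2.connectedComponentsWithStats(m.astype(np.uint8))
    for i in range(1,k):
        if stt[i,4]>100: print("blank",n,ce[i].round(),rect(P,lab==i))
    # pixel-edge method
    m2=(hsv[...,0]>5)&(hsv[...,0]<18)&(hsv[...,1]>200)&(hsv[...,2]>150)&(P[...,2]>50)&(P[...,2]<85)
    print("bin",rect(P,m2))
E
```

```text
scene [199. 196.] (array([ 439.8, -287.4]), array([41.1, 88.6]), 6.2, 93.1, 272)
scene [241. 209.] (array([ 504. , -150.2]), array([ 42.1, 161.6]), 74.4, 92.8, 392)
scene [189. 218.] (array([ 532.7, -310.9]), array([82.6, 43. ]), 89.0, 95.1, 290)
scene [186. 246.] (array([ 639.8, -306.6]), array([ 35.9, 120.6]), 19.6, 94.3, 433)
scene [248. 247.] (array([ 659.5, -129.3]), array([ 31.4, 104.4]), 2.0, 94.5, 355)
blank scene [260. 206.] (array([500. , -93.4]), array([ 49.5, 112.3]), 77.5, 92.5, 206)
bin (array([251.8, 271.3]), array([867.9, 199.8]), 3.0, 63.6, 814)
side [300. 145.] (array([ 638.4, -304.9]), array([ 31.8, 123.8]), 20.0, 96.5, 174)
side [329. 144.] (array([ 531.7, -309.5]), array([36.9, 90.2]), 0.2, 95.9, 150)
side [355. 148.] (array([ 437.1, -285.7]), array([34.6, 98.8]), 4.3, 96.2, 156)
side [290. 171.] (array([ 658.8, -128.2]), array([ 28.1, 111.3]), 1.9, 96.3, 177)
blank side [344. 166.] (array([ 506.4, -138.2]), array([135.2, 159.3]), 73.5, 94.8, 359)
blank side [314. 172.] (array([ 572.5, -125.3]), array([84.3, 42.9]), 58.7, 94.6, 109)
bin (array([673.1, 328.4]), array([0., 0.]), 0.0, 56.4, 1)
```

View pics/scene_crop.png

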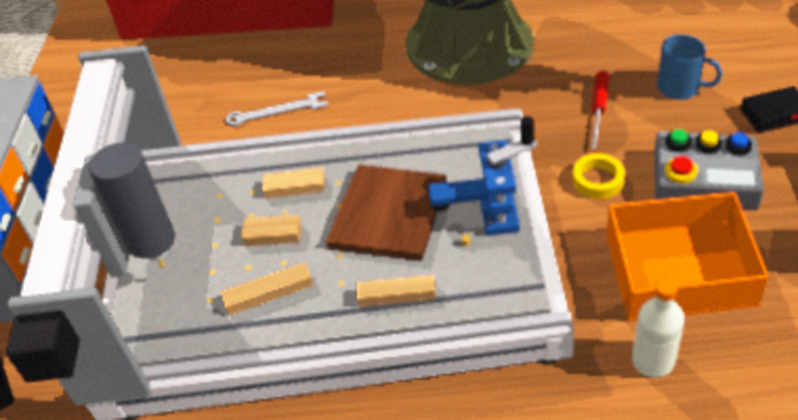

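View pics/side_crop.png

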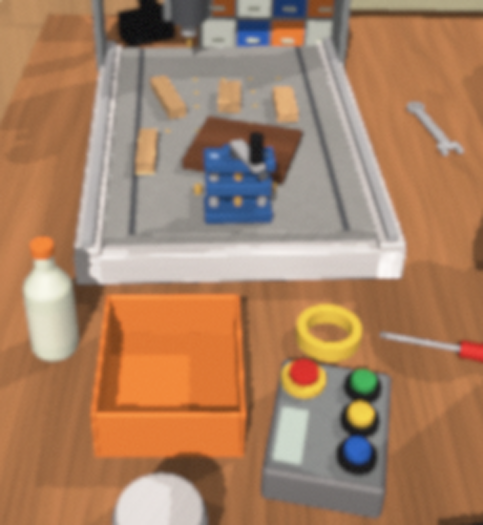

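The crops confirm four offcuts, with nothing else near the gantry. I'll go over the bed with the wrist camera to measure the offcuts and the router more precisely.

```bash
python3 -m inch '[-30,-20,22,0.14,0,0,94, -60,-45,48,0.28,0,0,94, -85,-74,80,0.42,0,0,94, -95,-105,114,0.56,0,0,94, -95,-137,148,0.70,0,0,94, -95,-169,183,0.84,0,0,94, -95,-202,218,0.98,0,0,94, -95,-235,254,1.12,0,0,94]'; python3 -c "
from h import *
s,R=st()
d=np.array([530,-150,290])-s['eef_pos'];print((R.T@d).round(),np.degrees(np.arctan2(R[1,1],R[0,1])))"
```

```text
t: 2.45
eef_pos: [347.9, 205.4, 300.7]
tcp_rot: [0.477, 0.522, -0.477, 0.522]
wrist_force: [0.2, 0.2, 0.4]
finger_gap: 94.2
t 2.45 pos [347.9 205.4 300.7] F [0.2 0.2 0.4] gap 94.2 q [ 0.44 -0.1   1.74  0.    1.5   0.35]
toolaxes x,y,z in world: [[0.001, 0.0, -1.0], [0.996, 0.091, 0.001], [0.091, -0.996, -0.0]]
[ 11. 149. 370.] 5.194416769013167
```

```bash
python3 -m inch '[0,18,46,0.09,0,0,94, 0,36,92,0.09,0,0,94, 0,54,138,0.09,0,0,94, 0,73,184,0.09,0,0,94, 5,92,230,0.09,0,0,94, 5,110,276,0.09,0,0,94, 10,130,322,0.09,0,0,94, 10,149,370,0.09,0,0,94]'; python3 -c "
from h import *
s,R=st()
C=cam('wrist');cv2.imwrite('pics/w1.png',C['im'])
P=cloud(C); hsv=cv2.cvtColor(C['im'],cv2.COLOR_BGR2HSV)
np.savez('w1.npz',P=P,im=C['im'])
inb=(P[...,2]>86)&(P[...,2]<110)
m=inb&(hsv[...,1]>60)&(hsv[...,2]>150)&(hsv[...,0]<30)
k,lab,stt,ce=cv2.connectedComponentsWithStats(m.astype(np.uint8))
for i in range(1,k):
  if stt[i,4]>200: print(ce[i].round(),rect(P,lab==i))
m=inb&(hsv[...,2]<140)&(hsv[...,1]>90)
k,lab,stt,ce=cv2.connectedComponentsWithStats(m.astype(np.uint8))
for i in range(1,k):
  if stt[i,4]>500: print('dark',ce[i].round(),rect(P,lab==i))
"
```

```text
t: 3.25
eef_pos: [529.4, -149.8, 290.2]
tcp_rot: [0.5, 0.5, -0.5, 0.5]
wrist_force: [0.9, 0.4, 1.0]
finger_gap: 94.0
t 3.25 pos [ 529.4 -149.8  290.2] F [0.9 0.4 1. ] gap 94.0 q [-0.34  0.25  1.39  0.    1.5  -0.34]
toolaxes x,y,z in world: [[0.0, 0.001, -1.0], [1.0, 0.0, 0.0], [0.0, -1.0, -0.001]]
[428. 158.] (array([ 658.5, -129.7]), array([ 28.9, 104.9]), 2.2, 93.4, 2044)
[251. 279.] (array([ 437. , -286.7]), array([34.4, 90.9]), 4.1, 93.4, 1410)
[398. 289.] (array([ 638.1, -306.6]), array([ 29.7, 120.3]), 20.9, 93.3, 1546)
[320. 292.] (array([ 531.6, -310.8]), array([80.1, 36.9]), 89.6, 93.4, 1480)
dark [300. 167.] (array([ 507. , -142.6]), array([139. , 157.5]), 75.4, 91.4, 14624)
```

View pics/w1.png

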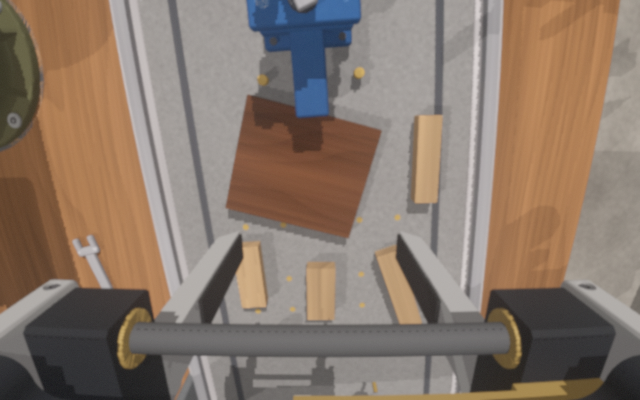

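The wrist view shows all four offcuts clearly. The pins are at (262,80) and (359,73), and the blank's corner at (247,97) is near the near pin. Next I'll measure the bin and the pins.

```bash
python3 - <<'E'
from h import *
for n in ["scene","side"]:
    C=cam(n);P=cloud(C); hsv=cv2.cvtColor(C["im"],cv2.COLOR_BGR2HSV)
    m=(hsv[...,1]>180)&(hsv[...,0]<17)&(hsv[...,0]>5)&(P[...,0]>450)&(P[...,0]<720)&(P[...,1]>120)&(P[...,1]<420)&(P[...,2]>15)&(P[...,2]<85)
    m=cv2.morphologyEx(m.astype(np.uint8),cv2.MORPH_OPEN,np.ones((2,2)))>0
    k,lab,stt,ce=cv2.connectedComponentsWithStats(m.astype(np.uint8))
    i=1+np.argmax(stt[1:,4]); print(n,rect(P,lab==i))
    top=(lab==i)&(P[...,2]>58); print(" top",rect(P,top), np.nanmin(P[top],0).round(),np.nanmax(P[top],0).round())
C=cam("wrist")
print(onplane(C,[[262,77],[359,70]],89).round(1))
E
```

```text
scene (array([616. , 303.1]), array([234.2, 269.4]), 10.1, 44.1, 1712)
 top (array([630. , 288.2]), array([239.4, 205.1]), 1.9, 65.8, 477) [509. 188.  58.] [753. 392. 162.]
side (array([590.6, 257.1]), array([173. , 273.9]), 1.9, 43.6, 2575)
 top (array([592.7, 292.8]), array([166.6, 202.7]), 2.1, 66.8, 708) [507. 189.  58.] [678. 395.  75.]
[[464.9 -36.2  89. ]
 [573.3 -29.1  89. ]]
```

```bash
python3 -m inch '[0,50,-8,-0.04,0,0,60, 10,95,-14,-0.04,0,0,50, 40,129,-20,-0.04,0,0,48, 90,129,-20,-0.04,0,0,48, 140,129,-20,-0.04,0,0,48, 170,129,-20,-0.04,0,0,48, 170,129,-20,-0.04,0,0,48]'; python3 -c "
from h import *
s,R=st()
C=cam('wrist');cv2.imwrite('pics/w2.png',C['im'])"
```

```text
t: 4.15
eef_pos: [655.8, -126.3, 116.2]
tcp_rot: [0.489, 0.513, -0.491, 0.508]
wrist_force: [0.3, 1.0, -0.0]
finger_gap: 48.2
t 4.15 pos [ 655.8 -126.3  116.2] F [ 0.3  1.  -0. ] gap 48.2 q [-0.25  0.64  1.23  0.    1.27 -0.29]
toolaxes x,y,z in world: [[-0.007, 0.003, -1.0], [0.999, 0.041, -0.007], [0.041, -0.999, -0.003]]
```

View pics/w2.png

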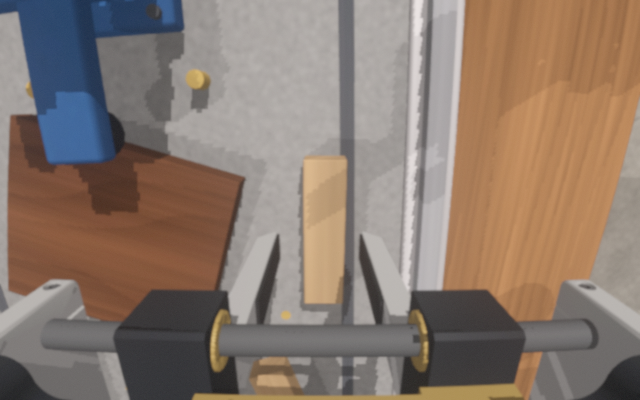

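```bash
python3 -m inch '[20,2.5,2,0,0,0,48, 36,2.5,2,0,0,0,48, 36,2.5,2,0,0,0,48, 36,2.5,2,0,0,0,10, 36,2.5,2,0,0,0,10, 36,2.5,2,0,0,0,10, 36,2.5,2,0,0,0,10, 36,2.5,2,0,0,0,10]'
```

```text
t: 5.0
eef_pos: [660.1, -128.9, 84.9]
tcp_rot: [0.49, 0.511, -0.49, 0.509]
wrist_force: [-2.0, 2.1, 5.5]
finger_gap: 27.7
```

```bash
python3 -m inch '[-45,0,0,0,0,0,10, -90,0,-5,0,0,0,10, -130,-5,-30,0,0,0,10, -160,-10,-70,0,0,0,10, -170,-20,-118,0,0,0,10, -170,-30,-167,0,0,0,10, -170,-42,-215,0,0,0,10, -170,-53,-263,0,0,0,10]' && python3 -m inch '[0,-10,-45,0,0,0,10, 0,-20,-90,0,0,0,10, 5,-30,-130,0,0,0,10, 40,-38,-158,0,0,0,10, 88,-40,-165,0,0,0,10, 136,-40,-165,0,0,0,10, 175,-40,-165,0,0,0,10]'; python3 -c "
from h import *
s,R=st()
C=cam('wrist');cv2.imwrite('pics/w3.png',C['im'])"
```

```text
t: 5.8
eef_pos: [595.7, 133.4, 255.6]
tcp_rot: [0.49, 0.51, -0.49, 0.509]
wrist_force: [0.2, 0.6, -0.7]
finger_gap: 27.8
t: 6.5
eef_pos: [548.0, 296.9, 78.3]
tcp_rot: [0.489, 0.511, -0.49, 0.509]
wrist_force: [1.0, 0.2, -0.9]
finger_gap: 27.8
t 6.5 pos [548.  296.9  78.3] F [ 1.   0.2 -0.9] gap 27.8 q [0.44 0.58 1.42 0.   1.14 0.4 ]
toolaxes x,y,z in world: [[-0.002, 0.001, -1.0], [0.999, 0.041, -0.002], [0.041, -0.999, -0.001]]
```

View pics/w3.png

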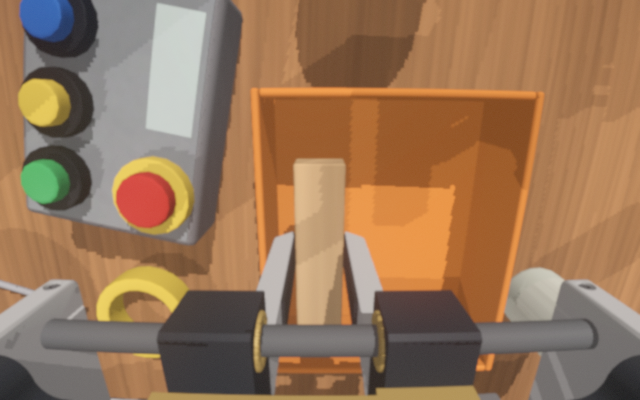

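The wrist view shows offcut_1 held and hanging inside the bin's outline. The key row is at left (45,180)/(45,102)/(48,18). I'll lower and release.

```bash
python3 -m inch '[30,4,3,0,0,0,10, 44,4,3,0,0,0,10, 44,4,3,0,0,0,60, 44,4,3,0,0,0,60, 0,4,3,0,0,0,60, -50,4,3,0,0,0,60, -100,4,30,0,0,0,60, -150,10,70,0,0,0,60]'; python3 - <<'E'
from h import *
s,R=st()
C=cam('wrist');cv2.imwrite('pics/w4.png',C['im'])
P=cloud(C)
np.savez("w4.npz",P=P,**C)
for l in ["key_blue_top","key_yellow_top","key_green_top","estop","offcut_1"]:
    for b in bot.boxes_of(l,"wrist")[:3]:
        u,v=b["xy"][0]*640,b["xy"][1]*400
        print(l,round(b["p"],2),(round(u),round(v)),P[int(v),int(u)].round(0))
for t in [(638,-306.6,220),(437,-286.7,220),(531.6,-310.8,220)]:
    print((R.T@(np.array(t)-s["eef_pos"])).round())
E
```

```text
t: 7.35
eef_pos: [557.5, 239.6, 210.6]
tcp_rot: [0.488, 0.512, -0.491, 0.51]
wrist_force: [-0.4, 0.1, 0.4]
finger_gap: 59.7
t 7.35 pos [557.5 239.6 210.6] F [-0.4  0.1  0.4] gap 59.7 q [0.35 0.43 1.34 0.   1.38 0.3 ]
toolaxes x,y,z in world: [[-0.005, -0.001, -1.0], [0.999, 0.043, -0.005], [0.043, -0.999, 0.001]]
key_blue_top 0.41 (200, 106) [437. 316.  71.]
key_yellow_top 0.98 (139, 40) [381. 376.  70.]
key_green_top 0.92 (133, 91) [371. 329.  71.]
estop 0.71 (201, 106) [438. 317.  71.]
estop 0.44 (133, 95) [372. 326.  71.]
estop 0.4 (365, 127) [607. 301.   4.]
offcut_1 0.85 (315, 133) [549. 291.  23.]
[ -9.  57. 549.]
[  -8. -143.  521.]
[ -9. -49. 549.]
```

View pics/w4.png

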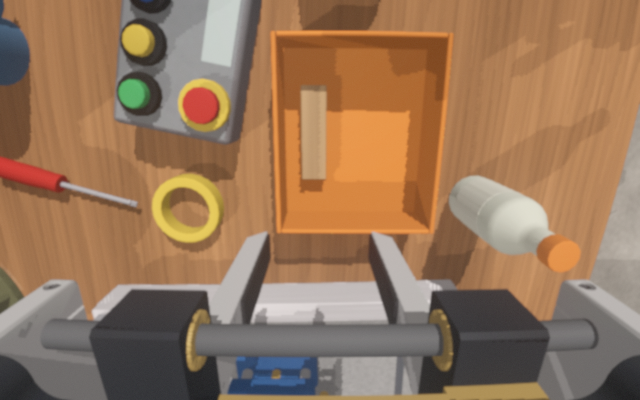

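Offcut_1 is lying in the bin, at (313,132) in the picture. Next is the angled one, offcut_3.

```bash
python3 -m inch '[-40,20,25,0,0,0,60, -60,40,70,0,0,0,60, -60,57,118,-0.05,0,0,60, -60,57,166,-0.1,0,0,60, -60,57,215,-0.15,0,0,60, -60,57,264,-0.2,0,0,60, -60,57,313,-0.25,0,0,50, -60,57,360,-0.32,0,0,50]'; python3 -c "
from h import *
s,R=st()
print((R.T@(np.array((638,-306.6,130))-s['eef_pos'])).round())"
```

```text
t: 8.45
eef_pos: [629.2, -118.9, 264.7]
tcp_rot: [0.398, 0.585, -0.404, 0.579]
wrist_force: [0.0, 0.3, 0.4]
finger_gap: 50.5
t 8.45 pos [ 629.2 -118.9  264.7] F [0.  0.3 0.4] gap 50.5 q [-0.24  0.48  1.13 -0.01  1.54 -0.61]
toolaxes x,y,z in world: [[-0.012, -0.003, -1.0], [0.934, 0.356, -0.012], [0.356, -0.935, -0.002]]
[135. -57. 179.]
```

```bash
python3 -m inch '[10,-13,43,0,0,0,50, 25,-27,86,0,0,0,50, 50,-41,128,0,0,0,50, 80,-52,162,0,0,0,50, 110,-57,179,0,0,0,50, 130,-57,179,0,0,0,50, 130,-57,179,0,0,0,50]'; python3 -c "
from h import *
s,R=st()
C=cam('wrist');cv2.imwrite('pics/w5.png',C['im'])
print((R.T@(np.array((638,-306.6,80))-s['eef_pos'])).round())"
```

```text
t: 9.15
eef_pos: [636.9, -305.9, 130.2]
tcp_rot: [0.398, 0.588, -0.405, 0.577]
wrist_force: [0.6, -0.8, -0.1]
finger_gap: 49.9
t 9.15 pos [ 636.9 -305.9  130.2] F [ 0.6 -0.8 -0.1] gap 49.9 q [-0.5   0.73  1.06 -0.01  1.37 -0.86]
toolaxes x,y,z in world: [[-0.018, 0.001, -1.0], [0.934, 0.356, -0.017], [0.356, -0.935, -0.008]]
[50.  2.  1.]
```

View pics/w5.png

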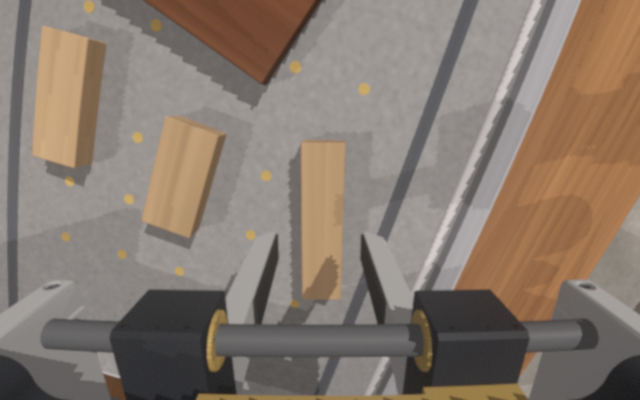

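The offcut is centred between the fingers, so I'll descend and grasp.

```bash
python3 -m inch '[30,1,1,0,0,0.017,50, 49,1,1,0,0,0.017,50, 49,1,1,0,0,0.017,50, 49,1,1,0,0,0.017,10, 49,1,1,0,0,0.017,10, 49,1,1,0,0,0.017,10, 49,1,1,0,0,0.017,10]' && python3 -m inch '[-45,0,0,0,0,0,10, -90,0,0,0.03,0,0,10, -135,-3,-20,0.1,0,0,10, -175,-8,-45,0.15,0,0,10, -185,-5,-93,0.2,0,0,10, -185,0,-143,0.25,0,0,10, -185,10,-192,0.3,0,0,10, -185,20,-241,0.36,0,0,10]'; python3 -c "
from h import *
s,R=st()
print((R.T@(np.array((590,292,255))-s['eef_pos'])).round())"
```

```text
t: 9.9
eef_pos: [639.1, -306.5, 85.8]
tcp_rot: [0.403, 0.582, -0.399, 0.582]
wrist_force: [-0.6, 1.4, 7.1]
finger_gap: 29.4
t: 10.7
eef_pos: [570.5, -73.7, 272.5]
tcp_rot: [0.502, 0.5, -0.497, 0.5]
wrist_force: [1.5, 0.7, 0.0]
finger_gap: 29.9
t 10.7 pos [570.5 -73.7 272.5] F [1.5 0.7 0. ] gap 29.9 q [-0.19  0.31  1.35  0.01  1.48 -0.2 ]
toolaxes x,y,z in world: [[0.004, 0.004, -1.0], [1.0, 0.002, 0.004], [0.002, -1.0, -0.004]]
[  19.   20. -366.]
```

```bash
python3 -m inch '[0,4,-48,-0.035,0,0,10, 0,8,-97,-0.035,0,0,10, 0,12,-146,-0.035,0,0,10, 0,16,-195,-0.035,0,0,10, 0,20,-244,-0.035,0,0,10, 0,25,-293,-0.035,0,0,10, 30,28,-335,-0.035,0,0,10, 70,30,-365,-0.035,0,0,10]' && python3 -m inch '[45,0,-3,0,0,0,10, 90,0,-3,0,0,0,10, 138,0,-3,0,0,0,10, 158,0,-3,0,0,0,10, 158,0,-3,0,0,0,50, 158,0,-3,0,0,0,50, 110,0,-3,0,0,0,60, 60,0,-3,0,0,0,60]' ; python3 -m inch '[-50,0,20,0,0,0,60, -95,0,45,0,0,0,60]'; python3 - <<'E'
from h import *
s,R=st()
C=cam('wrist');cv2.imwrite('pics/w6.png',C['im'])
for t in [(437,-286.7,260),(531.6,-310.8,260)]:
    print((R.T@(np.array(t)-s["eef_pos"])).round())
C=cam("scene");cv2.imwrite('pics/s6.png',C['im'])
E
```

```text
t: 11.5
eef_pos: [600.3, 293.7, 206.9]
tcp_rot: [0.494, 0.509, -0.487, 0.51]
wrist_force: [1.1, 0.2, -0.3]
finger_gap: 29.4
t: 12.3
eef_pos: [600.6, 297.0, 149.8]
tcp_rot: [0.494, 0.509, -0.486, 0.51]
wrist_force: [1.2, -0.3, 1.1]
finger_gap: 58.0
t: 12.5
eef_pos: [601.4, 255.4, 242.9]
tcp_rot: [0.495, 0.508, -0.484, 0.511]
wrist_force: [0.2, -1.0, 0.4]
finger_gap: 59.9
t 12.5 pos [601.4 255.4 242.9] F [ 0.2 -1.   0.4] gap 59.9 q [0.34 0.51 1.15 0.   1.47 0.3 ]
toolaxes x,y,z in world: [[0.014, 0.008, -1.0], [0.999, 0.04, 0.014], [0.04, -0.999, -0.008]]
[ -24. -185.  535.]
[-23. -92. 563.]
```

View pics/w6.png

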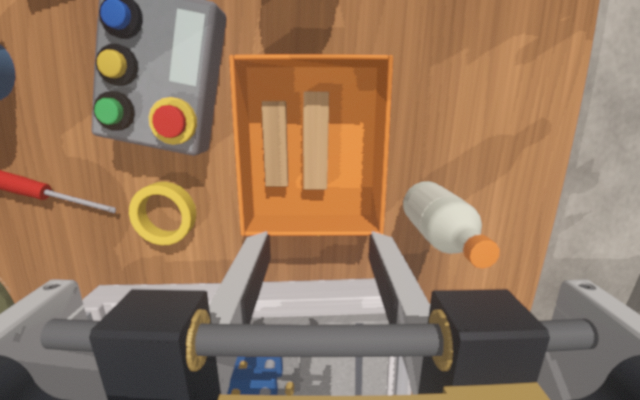

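Two offcuts are now in the bin, at (275,143) and (315,140). Next is offcut_4.

```bash
python3 -m inch '[-20,-6,46,0,0,-0.014,60, -25,-12,95,0,0,-0.014,60, -25,-20,144,0,0,-0.014,60, -25,-30,192,0,0,-0.014,60, -25,-40,240,0.04,0,-0.014,60, -25,-50,288,0.04,0,-0.014,60, -25,-60,336,0.04,0,-0.014,60, -25,-70,384,0.04,0,-0.014,60]' && python3 -m inch '[0,-5,48,0,0,0,60, 20,-10,92,0,0,0,60, 60,-15,120,0,0,0,60, 80,-18,150,0,0,0,60]'; python3 - <<'E'
from h import *
s,R=st()
C=cam('wrist');cv2.imwrite('pics/w7.png',C['im'])
P=cloud(C); hsv=cv2.cvtColor(C['im'],cv2.COLOR_BGR2HSV)
inb=(P[...,2]>86)&(P[...,2]<110)
m=inb&(hsv[...,1]>60)&(hsv[...,2]>150)&(hsv[...,0]<30)
k,lab,stt,ce=cv2.connectedComponentsWithStats(m.astype(np.uint8))
for i in range(1,k):
  if stt[i,4]>200:
    r=rect(P,lab==i); print(ce[i].round(),r, (R.T@(np.array([*r[0],80])-s["eef_pos"])).round(1))
E
```

```text
t: 13.4
eef_pos: [546.7, -134.4, 269.4]
tcp_rot: [0.506, 0.499, -0.495, 0.5]
wrist_force: [0.7, -0.8, -0.6]
finger_gap: 59.8
t: 13.8
eef_pos: [528.3, -284.7, 186.6]
tcp_rot: [0.506, 0.498, -0.496, 0.499]
wrist_force: [-1.3, -0.2, 0.4]
finger_gap: 60.0
t 13.8 pos [ 528.3 -284.7  186.6] F [-1.3 -0.2  0.4] gap 60.0 q [-0.56  0.42  1.4   0.02  1.31 -0.56]
toolaxes x,y,z in world: [[0.012, 0.01, -1.0], [1.0, -0.004, 0.012], [-0.004, -1.0, -0.01]]
[215. 202.] (array([ 436.9, -286.7]), array([34. , 90.5]), 4.3, 93.5, 3680) [105.4 -92.6   3.4]
[322. 227.] (array([ 531.5, -311.2]), array([37.5, 80.4]), 0.1, 93.4, 3450) [106.3   2.1  27.5]
```

View pics/w7.png

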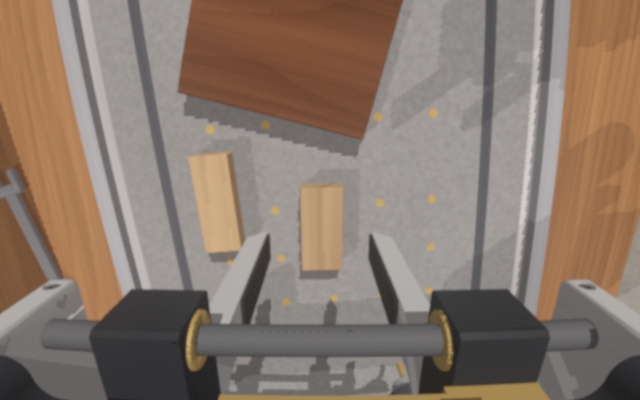

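```bash
python3 -m inch '[45,1,15,0,0,-0.012,60, 85,2,26,0,0,-0.012,60, 105,3,26,0,0,-0.012,60, 105,3,26,0,0,-0.012,60, 105,3,26,0,0,-0.012,15, 105,3,26,0,0,-0.012,15, 105,3,26,0,0,-0.012,15, 105,3,26,0,0,-0.012,15]' && python3 -m inch '[-45,0,0,0,0,0,15, -90,0,0,0,0,0,15, -135,2,-20,0,0,0,15, -175,5,-45,0,0,0,15, -185,8,-93,0,0,0,15, -185,12,-143,0,0,0,15, -185,20,-192,0,0,0,15, -185,30,-241,0,0,0,15]'; python3 -c "
from h import *
s,R=st()
print((R.T@(np.array((645,300,255))-s['eef_pos'])).round())"
```

```text
t: 14.65
eef_pos: [531.1, -312.8, 79.6]
tcp_rot: [0.504, 0.501, -0.499, 0.495]
wrist_force: [-0.8, 1.0, 6.1]
finger_gap: 37.6
t: 15.45
eef_pos: [562.7, -71.9, 267.6]
tcp_rot: [0.504, 0.501, -0.499, 0.496]
wrist_force: [1.3, -0.2, -0.7]
finger_gap: 37.6
t 15.45 pos [562.7 -71.9 267.6] F [ 1.3 -0.2 -0.7] gap 37.6 q [-0.2   0.3   1.38  0.01  1.47 -0.19]
toolaxes x,y,z in world: [[-0.001, 0.01, -1.0], [1.0, -0.006, -0.001], [-0.006, -1.0, -0.01]]
[  16.   80. -372.]
```

```bash
python3 -c "
import numpy as np
z=np.load('w4.npz');P=z['P'];
m=(P[...,0]>690)&(P[...,0]<900)&(P[...,1]>130)&(P[...,1]<330)&(P[...,2]>25)
for a,b in [(25,60),(60,100),(100,130),(130,190)]:
  Q=P[m&(P[...,2]>a)&(P[...,2]<b)]
  print(a,b,len(Q),Q.min(0).round() if len(Q) else '',Q.max(0).round() if len(Q) else '')"
```

```text
25 60 776 [720. 193.  25.] [758. 249.  60.]
60 100 1278 [719. 192.  60.] [762. 249. 100.]
100 130 2260 [720. 190. 100.] [775. 248. 130.]
130 190 1774 [736. 204. 130.] [765. 233. 170.]
```

The bottle stands at (749,220), clear of the gripper body at y ≥ 268. I'll drop offcut_4 at about (632,305).

```bash
python3 -m inch '[0,6,-48,-0.035,0,0,15, 0,14,-97,-0.035,0,0,15, 0,22,-146,-0.035,0,0,15, 0,30,-195,-0.035,0,0,15, 0,40,-243,-0.035,0,0,15, 0,50,-291,-0.035,0,0,15, 10,60,-337,-0.035,0,0,15, 40,68,-375,-0.035,0,0,15]' && python3 -m inch '[45,0,-2,0,0,0,15, 90,0,-2,0,0,0,15, 138,0,-2,0,0,0,15, 165,0,-2,0,0,0,15, 165,0,-2,0,0,0,15, 165,0,-2,0,0,0,60, 165,0,-2,0,0,0,60, 115,0,-2,0,0,0,60]' ; python3 -m inch '[-50,0,0,0,0,0,60, -100,0,20,0,0,0,60, -145,0,45,0,0,0,60]'; python3 - <<'E'
from h import *
s,R=st()
C=cam('wrist');cv2.imwrite('pics/w8.png',C['im'])
for t in [(437,-286.7,260)]:
    print((R.T@(np.array(t)-s["eef_pos"])).round())
E
```

```text
t: 16.25
eef_pos: [633.7, 306.0, 233.8]
tcp_rot: [0.497, 0.509, -0.488, 0.505]
wrist_force: [0.1, -0.3, 0.1]
finger_gap: 37.5
t: 17.05
eef_pos: [632.1, 308.6, 114.9]
tcp_rot: [0.494, 0.51, -0.491, 0.504]
wrist_force: [0.5, 1.3, -0.0]
finger_gap: 57.6
t: 17.35
eef_pos: [633.7, 265.0, 259.6]
tcp_rot: [0.495, 0.51, -0.49, 0.505]
wrist_force: [-0.1, 0.2, 0.5]
finger_gap: 60.2
t 17.35 pos [633.7 265.  259.6] F [-0.1  0.2  0.5] gap 60.2 q [0.34 0.59 0.98 0.01 1.56 0.31]
toolaxes x,y,z in world: [[0.0, 0.01, -1.0], [1.0, 0.031, 0.0], [0.031, -0.999, -0.01]]
[  -6. -214.  545.]
```

View pics/w8.png

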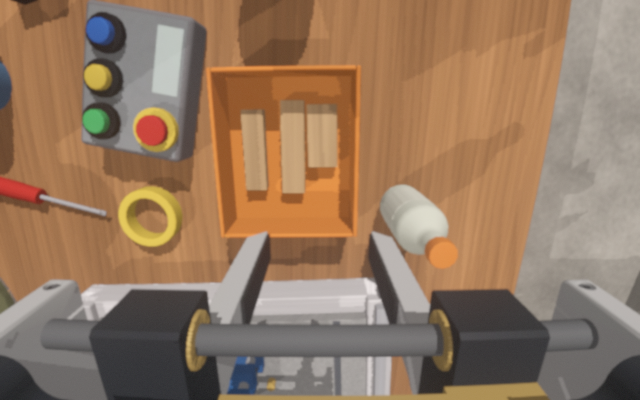

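Three offcuts are in the bin. Now the last one, offcut_2.

```bash
python3 -m inch '[-8,-16,44,0,0,0,60, -10,-34,89,0,0,0,60, -10,-52,134,0,0,0,60, -10,-70,179,0,0,0,60, -10,-88,224,0,0,0,60, -10,-106,269,0,0,0,60, -10,-124,314,0,0,0,60, -10,-142,359,-0.02,0,0,60]' && python3 -m inch '[0,-18,45,0,0,0,60, 20,-36,85,0,0,0,60, 50,-54,122,-0.02,0,0,60, 80,-66,150,-0.02,0,0,60, 80,-66,160,-0.02,0,0,60]'; python3 - <<'E'
from h import *
s,R=st()
C=cam('wrist');cv2.imwrite('pics/w9.png',C['im'])
P=cloud(C); hsv=cv2.cvtColor(C['im'],cv2.COLOR_BGR2HSV)
inb=(P[...,2]>86)&(P[...,2]<110)
m=inb&(hsv[...,1]>60)&(hsv[...,2]>150)&(hsv[...,0]<30)
k,lab,stt,ce=cv2.connectedComponentsWithStats(m.astype(np.uint8))
for i in range(1,k):
  if stt[i,4]>200:
    r=rect(P,lab==i); print(ce[i].round(),r, (R.T@(np.array([*r[0],80])-s["eef_pos"])).round(1))
E
```

```text
t: 18.2
eef_pos: [503.0, -102.9, 274.4]
tcp_rot: [0.494, 0.511, -0.481, 0.513]
wrist_force: [0.8, 0.1, -0.3]
finger_gap: 60.0
t: 18.7
eef_pos: [443.9, -266.6, 189.9]
tcp_rot: [0.49, 0.516, -0.477, 0.516]
wrist_force: [-0.1, -0.5, 0.1]
finger_gap: 60.1
t 18.7 pos [ 443.9 -266.6  189.9] F [-0.1 -0.5  0.1] gap 60.1 q [-0.62  0.24  1.63  0.02  1.27 -0.69]
toolaxes x,y,z in world: [[0.012, 0.013, -1.0], [0.998, 0.065, 0.012], [0.065, -0.998, -0.012]]
[309. 219.] (array([ 436.8, -286.7]), array([33.5, 90.5]), 4.1, 93.4, 3489) [109.6  -9.8  21. ]
```

View pics/w9.png

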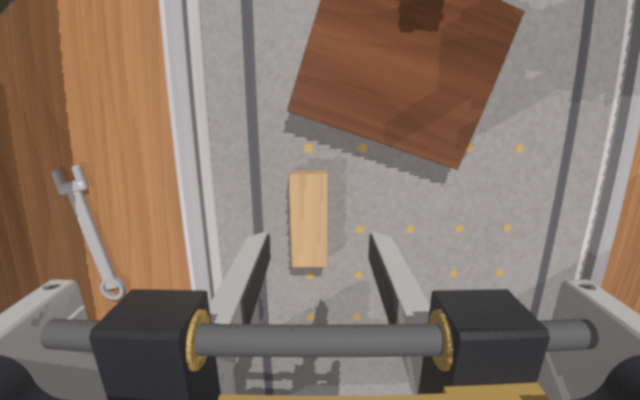

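```bash
python3 -m inch '[45,-6,12,0,0,-0.012,58, 85,-10,21,0,0,-0.012,55, 108,-9,21,0,0,-0.012,55, 108,-9,21,0,0,-0.012,55, 108,-9,21,0,0,-0.012,15, 108,-9,21,0,0,-0.012,15, 108,-9,21,0,0,-0.012,15, 108,-9,21,0,0,-0.012,15]' && python3 -m inch '[-45,0,0,0,0,0,15, -90,0,0,0,0,0,15, -135,2,-20,0,0,0,15, -175,5,-45,0,0,0,15, -190,12,-93,0,0,0,15, -190,24,-140,0,0,0,15, -190,40,-187,0,0,0,15, -190,56,-234,0,0,0,15]'; python3 -c "
from h import *
s,R=st()
print((R.T@(np.array((585,300,255))-s['eef_pos'])).round())"
```

```text
t: 19.55
eef_pos: [440.2, -287.6, 85.6]
tcp_rot: [0.487, 0.517, -0.48, 0.515]
wrist_force: [-0.5, 3.0, 8.5]
finger_gap: 33.6
t: 20.35
eef_pos: [479.8, -50.2, 279.2]
tcp_rot: [0.487, 0.517, -0.48, 0.516]
wrist_force: [0.3, -1.2, -0.8]
finger_gap: 33.6
t 20.35 pos [479.8 -50.2 279.2] F [ 0.3 -1.2 -0.8] gap 33.6 q [-0.19  0.09  1.6   0.01  1.45 -0.25]
toolaxes x,y,z in world: [[0.006, 0.009, -1.0], [0.998, 0.065, 0.007], [0.065, -0.998, -0.008]]
[  28.  128. -342.]
```

```bash
python3 -m inch '[0,16,-46,0.02,0,0,15, 0,32,-93,0.02,0,0,15, 0,48,-140,0.02,0,0,15, 0,64,-187,0.02,0,0,15, 0,80,-234,0.02,0,0,15, 0,96,-281,0.02,0,0,15, 30,112,-320,0.02,0,0,15, 75,122,-340,0.02,0,0,15]' && python3 -m inch '[45,0,-2,0,0,0,15, 90,0,-2,0,0,0,15, 135,0,-2,0,0,0,15, 147,0,-2,0,0,0,15, 147,0,-2,0,0,0,15, 147,0,-2,0,0,0,60, 147,0,-2,0,0,0,60, 100,0,-2,0,0,0,60]' ; python3 -m inch '[-50,0,0,0,0,0,60, -100,0,20,0,0,0,60, -145,0,45,0,0,0,60]'; python3 - <<'E'
from h import *
s,R=st()
C=cam('wrist');cv2.imwrite('pics/w10.png',C['im'])
z=cloud(C);np.savez("w10.npz",P=z,**C)
E
```

```text
t: 21.15
eef_pos: [580.3, 300.5, 211.4]
tcp_rot: [0.494, 0.512, -0.482, 0.512]
wrist_force: [0.9, -0.7, -1.0]
finger_gap: 33.4
t: 21.95
eef_pos: [579.5, 302.7, 108.3]
tcp_rot: [0.491, 0.513, -0.485, 0.511]
wrist_force: [0.3, 0.2, -0.4]
finger_gap: 54.3
t: 22.25
eef_pos: [580.6, 259.2, 252.7]
tcp_rot: [0.492, 0.512, -0.483, 0.512]
wrist_force: [-0.1, -0.5, 1.0]
finger_gap: 59.9
t 22.25 pos [580.6 259.2 252.7] F [-0.1 -0.5  1. ] gap 59.9 q [0.36 0.46 1.19 0.01 1.48 0.31]
toolaxes x,y,z in world: [[0.008, 0.01, -1.0], [0.999, 0.049, 0.009], [0.049, -0.999, -0.009]]
```

View pics/w10.png

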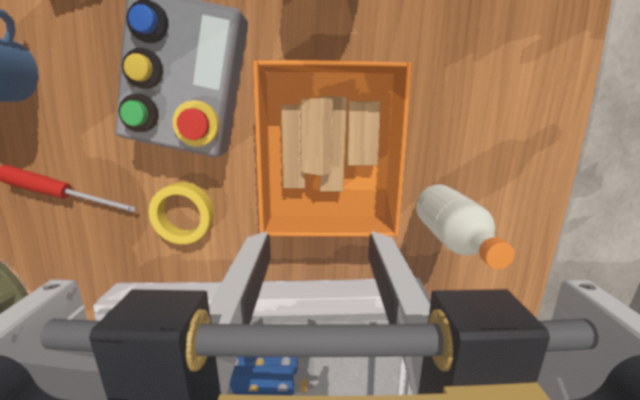

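All four offcuts are in the bin, the last one resting across two others below the rim. Now back over the bed to measure the blank and the pins.

```bash
python3 -m inch '[-15,-8,46,0,0,0,60, -15,-14,95,0,0,0,60, -15,-20,144,0,0,0,40, -15,-26,193,0,0,0,20, -15,-34,242,0,0,0,0, -15,-42,291,0,0,0,0, -15,-48,340,0,0,0,0, -15,-54,389,0,0,0,0]'; python3 -m inch '[0,-5,15,0,0,0,0, 0,-5,15,0,0,0,0]'; python3 - <<'E'
from h import *
s,R=st()
C=cam('wrist');cv2.imwrite('pics/w11.png',C['im'])
P=cloud(C);np.savez("w11.npz",P=P,**C)
E
```

```text
t: 23.1
eef_pos: [546.3, -135.2, 272.5]
tcp_rot: [0.496, 0.509, -0.48, 0.514]
wrist_force: [-0.1, 0.1, 0.5]
finger_gap: 15.4
t: 23.3
eef_pos: [541.6, -152.7, 273.9]
tcp_rot: [0.498, 0.507, -0.481, 0.514]
wrist_force: [-0.3, -0.3, -0.2]
finger_gap: 1.1
t 23.3 pos [ 541.6 -152.7  273.9] F [-0.3 -0.3 -0.2] gap 1.1 q [-0.35  0.27  1.4   0.02  1.45 -0.39]
toolaxes x,y,z in world: [[0.024, 0.01, -1.0], [0.999, 0.043, 0.024], [0.043, -0.999, -0.009]]
```

View pics/w11.png

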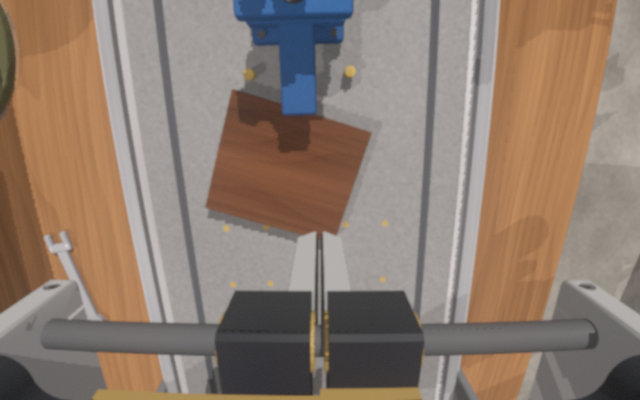

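```bash
cat > meas.py <<'E'
from h import *
def meas(C,P,pins=True,r=(0,0)):
    hsv=cv2.cvtColor(C['im'],cv2.COLOR_BGR2HSV)
    m=(P[...,2]>84)&(P[...,2]<110)&(hsv[...,1]>90)&(hsv[...,0]<20)&(hsv[...,2]<170)
    k,lab,s,ce=cv2.connectedComponentsWithStats(m.astype(np.uint8))
    i=1+np.argmax(s[1:,4]); m=lab==i
    u=np.argwhere(m)[:,::-1]
    W=onplane(C,u,93)[:,:2]
    hull=cv2.convexHull(W.astype(np.float32))
    rc=cv2.minAreaRect(hull); box=cv2.boxPoints(rc)
    print("blank",np.round(rc[0],1),np.round(rc[1],1),round(rc[2],2)); print(box.round(1).tolist())
    m=(hsv[...,0]>18)&(hsv[...,0]<32)&(hsv[...,1]>130)&(P[...,2]>78)&(P[...,2]<100)
    m=m|((hsv[...,0]>15)&(hsv[...,0]<32)&(hsv[...,1]>110)&(P[...,1]>-70)&(P[...,1]<0)&(P[...,2]>70)&(P[...,2]<100))
    k,lab,s,ce=cv2.connectedComponentsWithStats(m.astype(np.uint8))
    for i in range(1,k):
        if s[i,4]>15: print("pin?",ce[i].round(1),s[i,4],onplane(C,ce[i],89).round(1), np.nanmedian(P[lab==i],0).round(1))
E
python3 - <<'E'
from meas import *
for f in ["w11.npz"]:
    z=np.load(f);meas(z,z["P"])
E
```

```text
blank [ 507.  -142.3] [138.1 156.7] 75.47
[[413.8999938964844, -189.5], [565.5, -228.8000030517578], [600.2000122070312, -95.0999984741211], [448.5, -55.79999923706055]]
pin? [349.4  71.5] 78 [[573.1 -31.9  89. ]] [573.2 -31.8  87.1]
pin? [249.   74.2] 77 [[465.8 -39.4  89. ]] [465.6 -39.1  87.4]
```

The blank is at (507,-142), turned about -14.6° in world. The pins are at about (465.5,-37.5) and (573,-30), so the router's yaw is about +4°. I'll bring the closed fingers down beside the free corner at (565,-229).

```bash
python3 -m inch '[0,4,48,-0.01,0,-0.024,0, 5,7,95,-0.02,0,-0.024,0, 50,8,110,-0.02,0,-0.024,0, 100,8,110,-0.02,0,-0.024,0, 150,8,110,-0.02,0,-0.024,0, 180,8,110,-0.02,0,-0.024,0, 192,8,110,-0.02,0,-0.024,0, 192,8,110,-0.02,0,-0.024,0]'; python3 -c "
from meas import *
s,R=st()"
```

```text
t: 24.15
eef_pos: [559.7, -257.5, 80.6]
tcp_rot: [0.486, 0.519, -0.481, 0.513]
wrist_force: [0.8, -0.3, 0.5]
finger_gap: 0.6
t 24.15 pos [ 559.7 -257.5   80.6] F [ 0.8 -0.3  0.5] gap 0.6 q [-0.49  0.57  1.44  0.01  1.14 -0.56]
toolaxes x,y,z in world: [[-0.001, 0.01, -1.0], [0.998, 0.066, -0.001], [0.066, -0.998, -0.01]]
```

```bash
python3 -m inch '[0,0,-8,0,0,0,0, 0,0,-16,0,0,0,0, 0,0,-22,0,0,0,0, 0,0,-28,0,0,0,0, 0,0,-34,0,0,0,0, 0,0,-40,0,0,0,0, 0,0,-46,0,0,0,0, 0,0,-50,0,0,0,0]'; python3 -c "
from meas import *
s,R=st()
C=cam('wrist');cv2.imwrite('pics/w12.png',C['im']);P=cloud(C);meas(C,P)
C=cam('side');cv2.imwrite('pics/sd12.png',C['im']);P=cloud(C);meas(C,P)"
```

```text
t: 24.95
eef_pos: [556.4, -207.1, 81.1]
tcp_rot: [0.486, 0.519, -0.481, 0.513]
wrist_force: [2.5, -3.9, 0.1]
finger_gap: 0.7
t 24.95 pos [ 556.4 -207.1   81.1] F [ 2.5 -3.9  0.1] gap 0.7 q [-0.42  0.52  1.51  0.01  1.11 -0.49]
toolaxes x,y,z in world: [[-0.001, 0.01, -1.0], [0.998, 0.066, -0.001], [0.066, -0.998, -0.01]]
blank [ 494.6 -126.4] [122.5 156.9] 83.0
[[409.29998779296875, -177.60000610351562], [565.0, -196.6999969482422], [580.0, -75.19999694824219], [424.20001220703125, -56.099998474121094]]
blank [ 496.1 -107.5] [157.8 155.5] 83.18
[[409.6000061035156, -176.60000610351562], [564.0, -195.10000610351562], [582.7000122070312, -38.400001525878906], [428.29998779296875, -19.899999618530273]]
```

View pics/w12.png

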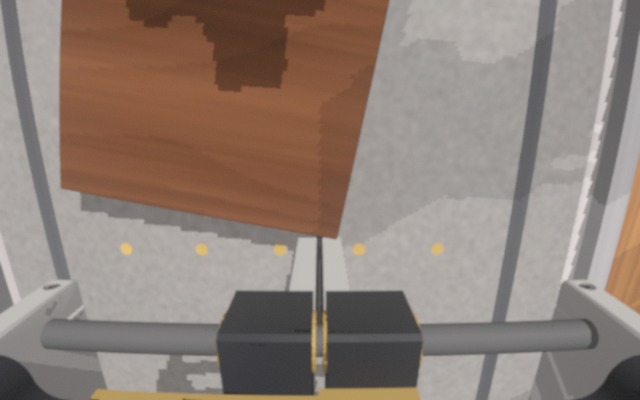

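The blank is now at -7° and its edge has just reached the near pin, but it has drifted left. I'll continue with a rightward (+x) component.

```bash
python3 -m inch '[0,3,-3,0,0,0,0, 0,6,-7,0,0,0,0, 0,8,-10,0,0,0,0, 0,11,-14,0,0,0,0, 0,13,-17,0,0,0,0, 0,13,-17,0,0,0,0]'; python3 -c "
from meas import *
s,R=st()
C=cam('wrist');cv2.imwrite('pics/w13.png',C['im']);P=cloud(C);meas(C,P)
C=cam('side');cv2.imwrite('pics/sd13.png',C['im']);P=cloud(C);meas(C,P)"
```

```text
t: 25.65
eef_pos: [568.4, -188.6, 81.1]
tcp_rot: [0.485, 0.519, -0.481, 0.513]
wrist_force: [-0.5, 1.3, 0.5]
finger_gap: 0.5
t 25.65 pos [ 568.4 -188.6   81.1] F [-0.5  1.3  0.5] gap 0.5 q [-0.39  0.53  1.5   0.01  1.12 -0.46]
toolaxes x,y,z in world: [[-0.002, 0.011, -1.0], [0.998, 0.066, -0.001], [0.066, -0.998, -0.011]]
blank [ 495.7 -120.6] [156.8 122.8] 2.73
[[414.5, -63.0], [420.29998779296875, -185.60000610351562], [577.0, -178.1999969482422], [571.0999755859375, -55.5]]
blank [ 443.  -105.8] [ 54.5 159.7] 4.56
[[409.5, -28.399999618530273], [422.20001220703125, -187.60000610351562], [476.5, -183.1999969482422], [463.79998779296875, -24.100000381469727]]
```

View pics/w13.png

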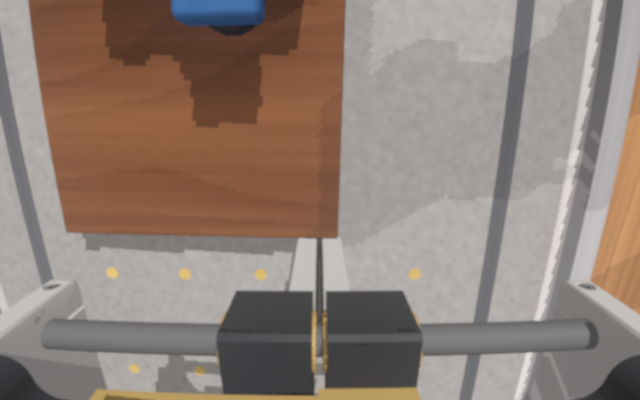

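Yaw is now close to square, but in the router frame the blank's centre is at x ≈ -31, too far left. I'll back off and look from above.

```bash
python3 -m inch '[0,0,6,0,0,0,0, -30,0,14,0,0,0,0, -80,-10,14,0,0,0,0, -125,-30,14,0,0,0,0, -165,-55,10,0,0,0,0, -190,-85,0,0,0,0,0, -200,-100,0,0,0,0,0, -200,-100,0,0,0,0,0]'; python3 -c "
from meas import *
s,R=st()
C=cam('wrist');cv2.imwrite('pics/w14.png',C['im']);P=cloud(C);meas(C,P);np.savez('w14.npz',P=P,**C)"
```

```text
t: 26.55
eef_pos: [468.1, -198.3, 283.4]
tcp_rot: [0.486, 0.518, -0.481, 0.514]
wrist_force: [0.7, -1.2, -0.5]
finger_gap: 0.3
t 26.55 pos [ 468.1 -198.3  283.4] F [ 0.7 -1.2 -0.5] gap 0.3 q [-0.48  0.16  1.51  0.01  1.47 -0.54]
toolaxes x,y,z in world: [[0.001, 0.009, -1.0], [0.998, 0.065, 0.002], [0.065, -0.998, -0.009]]
blank [ 494.  -110.8] [157.2 142.9] 2.63
[[412.20001220703125, -43.099998474121094], [418.79998779296875, -185.8000030517578], [575.7999877929688, -178.60000610351562], [569.2999877929688, -35.900001525878906]]
pin? [325.1  34.2] 88 [[464. -40.  89.]] [464.  -39.5  87.4]
pin? [424.7  35.4] 100 [[571.6 -32.7  89. ]] [572.2 -32.2  87.1]
```

View pics/w14.png

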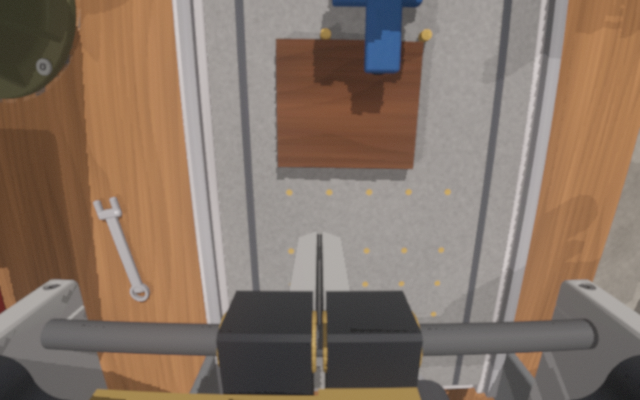

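From above, the blank is nearly square at yaw 2.6°, but it is about 30 mm too far toward the robot. I'll push its near (-x) edge along the pins.

```bash
python3 -m inch '[20,-30,-30,0,0,0,0, 40,-60,-62,0,0,0,0, 70,-78,-86,0,0,0,0, 120,-78,-86,0,0,0,0, 170,-78,-86,0,0,0,0, 195,-78,-86,0,0,0,0, 202,-78,-86,0,0,0,0, 202,-78,-86,0,0,0,0]'; python3 -c "
from meas import *
s,R=st()"
```

```text
t: 27.4
eef_pos: [385.1, -115.4, 79.9]
tcp_rot: [0.486, 0.519, -0.481, 0.513]
wrist_force: [-0.6, 0.4, -0.6]
finger_gap: 0.5
t 27.4 pos [ 385.1 -115.4   79.9] F [-0.6  0.4 -0.6] gap 0.5 q [-0.39  0.14  2.04  0.01  0.97 -0.46]
toolaxes x,y,z in world: [[-0.003, 0.011, -1.0], [0.998, 0.065, -0.002], [0.065, -0.998, -0.011]]
```

```bash
python3 -m inch '[-1,10,0,0,0,0,0, -1,17,0,0,0,0,0, -1,23,0,0,0,0,0, -1,29,0,0,0,0,0, -1,35,0,0,0,0,0, -1,41,0,0,0,0,0, -1,46,0,0,0,0,0, -1,46,0,0,0,0,0]'; python3 -c "
from meas import *
s,R=st()
C=cam('side');P=cloud(C);meas(C,P)"; python3 -m inch '[0,-8,0,0,0,0,0, -30,-12,0,0,0,0,0, -80,-12,30,0,0,0,0, -120,0,60,0,0,0,0, -160,15,90,0,0,0,0, -180,40,90,0,0,0,0, -180,55,90,0,0,0,0, -180,55,90,0,0,0,0]';  python3 -c "
from meas import *
s,R=st()
C=cam('wrist');cv2.imwrite('pics/w15.png',C['im']);P=cloud(C);meas(C,P);np.savez('w15.npz',P=P,**C)"
```

```text
t: 28.2
eef_pos: [431.7, -112.3, 80.8]
tcp_rot: [0.486, 0.519, -0.481, 0.513]
wrist_force: [-1.1, -0.5, 0.1]
finger_gap: 0.7
t 28.2 pos [ 431.7 -112.3   80.8] F [-1.1 -0.5  0.1] gap 0.7 q [-0.34  0.23  1.93  0.01  0.99 -0.41]
toolaxes x,y,z in world: [[-0.002, 0.011, -1.0], [0.998, 0.065, -0.001], [0.065, -0.998, -0.011]]
blank [549.2 -96.1] [104.2 160.2] 1.8
[[494.6000061035156, -17.600000381469727], [499.6000061035156, -177.8000030517578], [603.7999877929688, -174.5], [598.7999877929688, -14.399999618530273]]
pin? [313.7 189. ] 18 [[575.4 -26.3  89. ]] [574.6 -28.1  87.8]
t: 29.05
eef_pos: [493.0, -200.6, 259.5]
tcp_rot: [0.486, 0.519, -0.481, 0.513]
wrist_force: [-0.5, 0.8, 0.2]
finger_gap: 0.3
t 29.05 pos [ 493.  -200.6  259.5] F [-0.5  0.8  0.2] gap 0.3 q [-0.46  0.23  1.49  0.01  1.43 -0.53]
toolaxes x,y,z in world: [[-0.002, 0.011, -1.0], [0.998, 0.066, -0.001], [0.066, -0.998, -0.011]]
blank [ 523.5 -106.4] [157.4 147.2] 3.23
[[440.79998779296875, -37.29999923706055], [449.1000061035156, -184.3000030517578], [606.2000122070312, -175.39999389648438], [597.9000244140625, -28.5]]
pin? [302.2  25.2] 100 [[464.9 -39.9  89. ]] [464.6 -39.4  87.3]
pin? [409.5  26.1] 109 [[572.3 -32.7  89. ]] [572.9 -32.3  87.1]
```

View pics/w15.png

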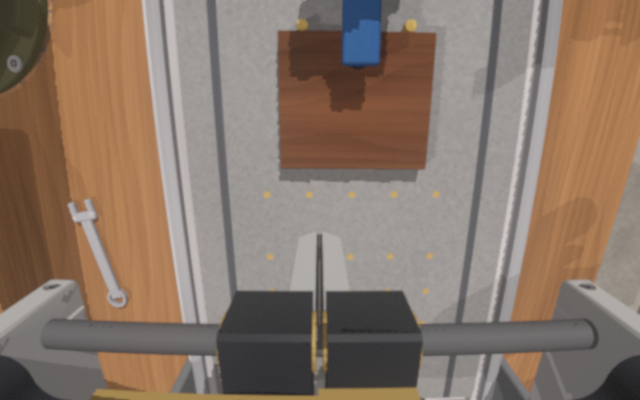

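The blank is now centred (router x ≈ -2) and almost flush. I'll press its -y edge firmly between the pins, biased toward the far side, to finish.

```bash
python3 -m inch '[30,25,10,0,0,0,0, 60,50,14,0,0,0,0, 100,63,18,0,0,0,0, 145,63,18,0,0,0,0, 175,63,18,0,0,0,0, 178,63,18,0,0,0,0, 178,63,18,0,0,0,0]' && python3 -m inch '[0,0,-8,0,0,0,0, 0,0,-16,0,0,0,0, 0,0,-19,0,0,0,0, 0,0,-21,0,0,0,0, 0,0,-23,0,0,0,0]' && python3 -m inch '[0,0,-2,0,0,0,0, 0,0,-4,0,0,0,0]'
```

```text
t: 29.8
eef_pos: [554.8, -212.0, 81.0]
tcp_rot: [0.485, 0.52, -0.481, 0.512]
wrist_force: [1.0, 0.2, 1.0]
finger_gap: 0.7
t: 30.3
eef_pos: [553.4, -188.8, 81.6]
tcp_rot: [0.485, 0.52, -0.481, 0.512]
wrist_force: [-0.1, 0.0, -0.9]
finger_gap: 0.3
t: 30.5
eef_pos: [553.9, -187.0, 82.4]
tcp_rot: [0.485, 0.518, -0.482, 0.514]
wrist_force: [3.1, -22.6, -0.7]
finger_gap: 0.4
```

```bash
python3 -m inch '[0,0,0,0,0,0,0, 0,0,2,0,0,0,0, 0,0,6,0,0,0,0, -20,0,20,0,0,0,0, -70,0,25,0,0,0,0, -120,-15,25,0,0,0,0, -165,-35,20,0,0,0,0, -180,-45,10,0,0,0,0]' ; python3 -c "
from meas import *
s,R=st()
C=cam('wrist');cv2.imwrite('pics/w16.png',C['im']);P=cloud(C);meas(C,P);np.savez('w16.npz',P=P,**C)
C=cam('scene');cv2.imwrite('pics/s16.png',cv2.resize(C['im'][130:290,130:340],None,fx=3.5,fy=3.5,interpolation=cv2.INTER_CUBIC))"
```

```text
t: 31.3
eef_pos: [509.7, -202.0, 267.0]
tcp_rot: [0.486, 0.516, -0.481, 0.516]
wrist_force: [-0.0, 0.8, 0.4]
finger_gap: 0.3
t 31.3 pos [ 509.7 -202.   267. ] F [-0.   0.8  0.4] gap 0.3 q [-0.45  0.26  1.44  0.01  1.45 -0.51]
toolaxes x,y,z in world: [[0.004, 0.005, -1.0], [0.998, 0.065, 0.004], [0.065, -0.998, -0.005]]
blank [ 523.8 -107.4] [157.2 144.6] 3.9
[[440.3999938964844, -40.599998474121094], [450.29998779296875, -184.8000030517578], [607.0999755859375, -174.10000610351562], [597.2999877929688, -29.899999618530273]]
pin? [285.4  23.1] 97 [[465.1 -40.   89. ]] [464.6 -39.7  87.6]
pin? [391.2  23.4] 103 [[572.7 -32.5  89. ]] [573.2 -32.3  87.3]
```

View pics/w16.png

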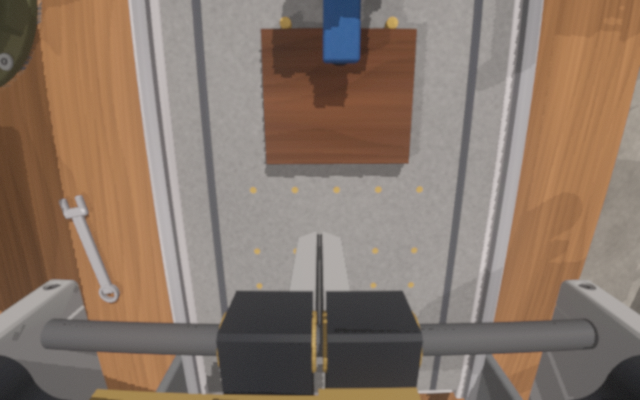

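View pics/s16.png

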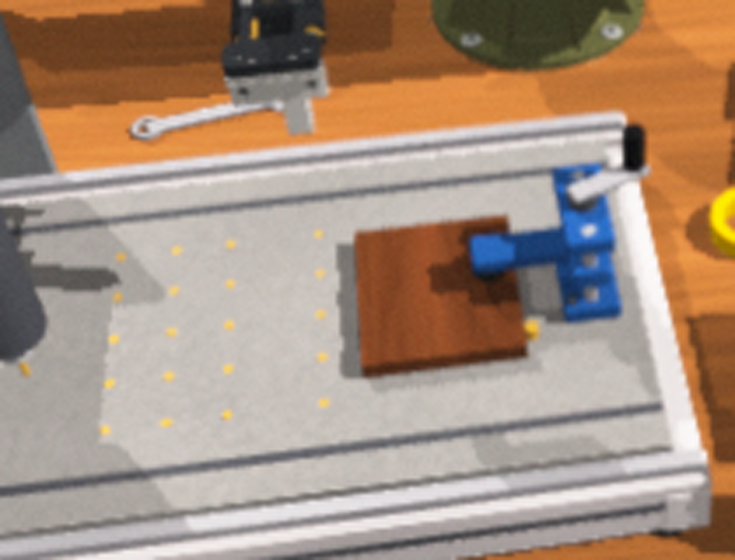

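The wrist view gives a blank yaw of 3.9° against a pin line of 4.0°, so the edge is flush and both pins lie well within it. Next I'll find the crank knob.

```bash
python3 -m inch '[-30,0,-38,0,0,0,20, -60,0,-80,0,0,0,40, -63,4,-128,0,0,0,60, -63,8,-177,0,0,0,60, -63,12,-226,0,0,0,60, -63,12,-262,0,0,0,60, -63,12,-262,0,0,0,60]' ; python3 - <<'E'
from h import *
s,R=st()
C=cam('wrist');cv2.imwrite('pics/w17.png',C['im']);P=cloud(C);np.savez('w17.npz',P=P,**C)
m=(P[...,2]>222)&(P[...,2]<245)&(P[...,1]>-50)&(P[...,1]<120)&(P[...,0]>420)&(P[...,0]<600)
k,lab,stt,ce=cv2.connectedComponentsWithStats(m.astype(np.uint8))
for i in range(1,k):
    if stt[i,4]>20: print(ce[i].round(1),stt[i,4],np.nanmedian(P[lab==i],0).round(1),onplane(C,ce[i],234).round(1))
print(bot.boxes_of("crank_knob","wrist")[:2])
m=(P[...,2]>180)&(P[...,2]<205)&(P[...,1]>-50)&(P[...,1]<120)&(P[...,0]>420)&(P[...,0]<600)
print(np.nanmin(P[m],0),np.nanmax(P[m],0))
E
```

```text
t: 32.1
eef_pos: [504.2, 64.2, 328.1]
tcp_rot: [0.484, 0.518, -0.48, 0.516]
wrist_force: [-0.1, -0.7, -0.3]
finger_gap: 53.1
t 32.1 pos [504.2  64.2 328.1] F [-0.1 -0.7 -0.3] gap 53.1 q [ 0.05  0.14  1.43  0.01  1.57 -0.02]
toolaxes x,y,z in world: [[0.001, 0.006, -1.0], [0.998, 0.07, 0.001], [0.07, -0.997, -0.006]]
[308.3 197.8] 402 [494.4  66.8 232.6] [[494.4  67.2 234. ]]
[{'xy': [0.4787, 0.4892], 'p': 0.9}, {'xy': [0.6611, 0.03], 'p': 0.66}]
[481.97945732   6.46518717 180.46337874] [528.75543731  79.03938344 204.71490494]
```

View pics/w17.png

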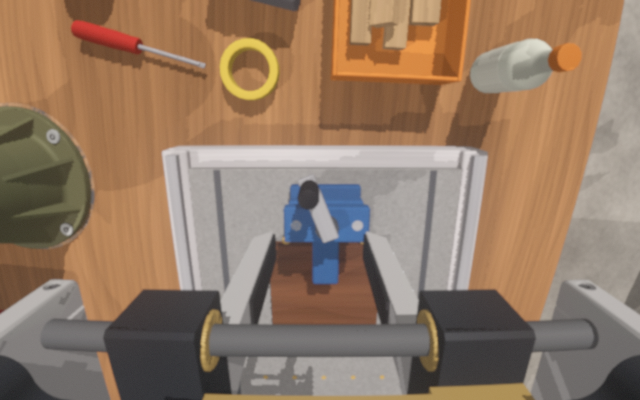

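The black knob shows at (308,198), which is world (494.4,67). It lies 50.6 mm from the predicted axis (515.6,21.1), which agrees with the given radius. I'll descend and pinch it.

```bash
python3 -m inch '[40,-10,-4,0,0,0,60, 85,-10,-4,0,0,0,60, 118,-10,-4,0,0,0,60, 128,-10,-4,0,0,0,60, 128,-10,-4,0,0,0,60]' && python3 -m inch '[0,0,0,0,0,0,5, 0,0,0,0,0,0,5, 0,0,0,0,0,0,5, 0,0,0,0,0,0,5, 0,0,0,0,0,0,5]'; python3 -c "
from h import *
s,R=st(); p=s['eef_pos'][:2]-[515.6,21.1]; print(np.hypot(*p),np.degrees(np.arctan2(p[1],p[0])))
C=cam('side');cv2.imwrite('pics/sd18.png',cv2.resize(C['im'][110:260,250:430],None,fx=4,fy=4,interpolation=cv2.INTER_CUBIC))"
```

```text
t: 32.7
eef_pos: [494.3, 64.2, 199.5]
tcp_rot: [0.484, 0.518, -0.482, 0.515]
wrist_force: [0.2, -0.2, -0.2]
finger_gap: 60.3
t: 33.2
eef_pos: [494.5, 64.2, 199.9]
tcp_rot: [0.484, 0.518, -0.482, 0.515]
wrist_force: [1.2, 0.7, -0.1]
finger_gap: 23.5
t 33.2 pos [494.5  64.2 199.9] F [ 1.2  0.7 -0.1] gap 23.5 q [ 0.05  0.19  1.67  0.01  1.28 -0.02]
toolaxes x,y,z in world: [[-0.0, 0.005, -1.0], [0.998, 0.067, -0.0], [0.067, -0.998, -0.005]]
48.009297538186075 116.11633283034723
```

View pics/sd18.png

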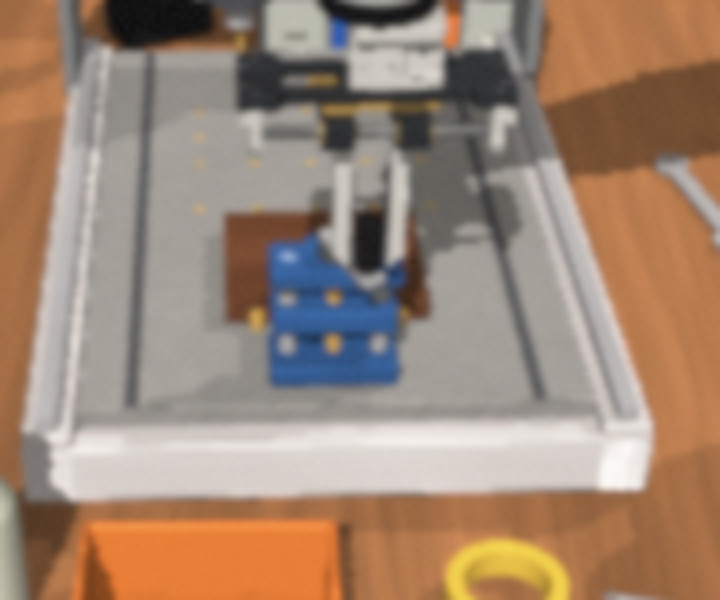

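```bash
python3 -m inch '[0,0,-2,0,0,0,5, 0,0,-3,0,0,0,5, 0,0,-3,0,0,0,5, 0,0,-3,0,0,0,5]'
```

```text
t: 33.65
eef_pos: [494.8, 65.0, 199.7]
tcp_rot: [0.484, 0.516, -0.483, 0.516]
wrist_force: [4.7, -17.1, -3.4]
finger_gap: 19.8
```

```bash
cat > circ.py <<'E'
from h import *
import sys
cx,cy=float(sys.argv[1]),float(sys.argv[2]); step=float(sys.argv[3]); n=int(sys.argv[4]); z=float(sys.argv[5]) if len(sys.argv)>5 else 199.8
s,R=st(); p=s['eef_pos'][:2]-[cx,cy]; a0=np.arctan2(p[1],p[0]); print("r",np.hypot(*p).round(1),"ang",a0.round(3))
for k in range(1,n+1):
    a=a0-step*k; t=np.array([cx+50*np.cos(a),cy+50*np.sin(a),z])
    print((R.T@(t-s['eef_pos'])).round().astype(int).tolist())
E
python3 circ.py 515.6 18.9 0.25 8
```

```text
t 33.65 pos [494.8  65.  199.7] F [  4.7 -17.1  -3.4] gap 19.8 q [ 0.06  0.19  1.67  0.    1.28 -0.01]
toolaxes x,y,z in world: [[0.001, 0.001, -1.0], [0.998, 0.066, 0.001], [0.066, -0.998, -0.001]]
r 50.6 ang 1.994
[0, 12, -2]
[0, 25, -2]
[0, 37, 1]
[0, 48, 7]
[0, 57, 16]
[0, 63, 27]
[0, 67, 39]
[0, 68, 51]
```

```bash
python3 -m inch '[0,6,0,0,0,0,5, 0,12,-1,0,0,0,5, 0,25,-2,0,0,0,5, 0,37,1,0,0,0,5, 0,48,7,0,0,0,5, 0,57,16,0,0,0,5]'; python3 circ.py 515.6 18.9 0.3 8
```

```text
t: 34.25
eef_pos: [552.7, 53.0, 199.7]
tcp_rot: [0.483, 0.517, -0.483, 0.516]
wrist_force: [-7.2, -1.6, 1.9]
finger_gap: 19.2
t 34.25 pos [552.7  53.  199.7] F [-7.2 -1.6  1.9] gap 19.2 q [ 0.03  0.32  1.51  0.    1.31 -0.04]
toolaxes x,y,z in world: [[-0.001, 0.001, -1.0], [0.998, 0.066, -0.001], [0.066, -0.998, -0.001]]
r 50.4 ang 0.744
[0, 7, 13]
[0, 11, 28]
[0, 9, 43]
[0, 4, 57]
[0, -5, 68]
[0, -18, 77]
[0, -32, 81]
[0, -47, 81]
```

```bash
python3 -m inch '[0,7,13,0,0,0,5, 0,11,28,0,0,0,5, 0,9,43,0,0,0,5, 0,4,57,0,0,0,5, 0,-5,68,0,0,0,5, 0,-18,77,0,0,0,5, 0,-32,81,0,0,0,5, 0,-47,81,0,0,0,5]'; python3 circ.py 515.6 18.9 0.3 8
```

```text
t: 35.05
eef_pos: [510.8, -31.2, 199.8]
tcp_rot: [0.484, 0.517, -0.483, 0.516]
wrist_force: [6.2, 14.3, -2.7]
finger_gap: 19.3
t 35.05 pos [510.8 -31.2 199.8] F [ 6.2 14.3 -2.7] gap 19.3 q [-0.13  0.22  1.64  0.    1.29 -0.2 ]
toolaxes x,y,z in world: [[0.001, 0.002, -1.0], [0.998, 0.066, 0.001], [0.066, -0.998, -0.002]]
r 50.3 ang -1.666
[0, -14, -5]
[0, -26, -13]
[0, -36, -25]
[0, -41, -39]
[0, -42, -54]
[0, -38, -69]
[0, -30, -81]
[0, -19, -91]
```

```bash
python3 circ.py 515.6 20.3 0.3 8
```

```text
t 35.05 pos [510.8 -31.2 199.8] F [ 6.2 14.3 -2.7] gap 19.3 q [-0.13  0.22  1.64  0.    1.29 -0.2 ]
toolaxes x,y,z in world: [[0.001, 0.002, -1.0], [0.998, 0.066, 0.001], [0.066, -0.998, -0.002]]
r 51.7 ang -1.663
[0, -14, -6]
[0, -26, -15]
[0, -35, -27]
[0, -41, -41]
[0, -42, -55]
[0, -38, -70]
[0, -30, -83]
[0, -19, -93]
```

```bash
python3 -m inch '[0,-14,-6,0,0,0,5, 0,-26,-15,0,0,0,5, 0,-35,-27,0,0,0,5, 0,-41,-41,0,0,0,5, 0,-42,-55,0,0,0,5, 0,-38,-70,0,0,0,5, 0,-30,-83,0,0,0,5, 0,-19,-93,0,0,0,5]'; python3 circ.py 515.6 20.3 0.3 8
```

```text
t: 35.85
eef_pos: [485.7, 59.6, 199.8]
tcp_rot: [0.483, 0.516, -0.483, 0.517]
wrist_force: [6.8, -15.4, -5.2]
finger_gap: 19.7
t 35.85 pos [485.7  59.6 199.8] F [  6.8 -15.4  -5.2] gap 19.7 q [ 0.05  0.17  1.7  -0.    1.28 -0.02]
toolaxes x,y,z in world: [[0.001, -0.001, -1.0], [0.998, 0.066, 0.001], [0.066, -0.998, 0.001]]
r 49.3 ang 2.222
[0, 13, -7]
[0, 28, -9]
[0, 43, -6]
[0, 56, 0]
[0, 67, 11]
[0, 74, 24]
[0, 77, 38]
[0, 76, 53]
```

```bash
sed -i 's/50\*np/48.5*np/g' circ.py; python3 circ.py 515.6 19.5 0.32 8
```

```text
t 35.85 pos [485.7  59.6 199.8] F [  6.8 -15.4  -5.2] gap 19.7 q [ 0.05  0.17  1.7  -0.    1.28 -0.02]
toolaxes x,y,z in world: [[0.001, -0.001, -1.0], [0.998, 0.066, 0.001], [0.066, -0.998, 0.001]]
r 50.0 ang 2.212
[0, 15, -5]
[0, 30, -6]
[0, 45, -3]
[0, 59, 5]
[0, 69, 17]
[0, 74, 31]
[0, 75, 46]
[0, 72, 61]
```

```bash
python3 -m inch '[0,15,-5,0,0,0,5, 0,30,-6,0,0,0,5, 0,45,-3,0,0,0,5, 0,59,5,0,0,0,5, 0,69,17,0,0,0,5, 0,74,31,0,0,0,5, 0,75,46,0,0,0,5, 0,72,61,0,0,0,5]'; python3 circ.py 515.6 19.5 0.32 8
```

```text
t: 36.65
eef_pos: [563.1, 3.0, 200.0]
tcp_rot: [0.484, 0.515, -0.482, 0.518]
wrist_force: [6.0, 3.8, -3.4]
finger_gap: 19.3
t 36.65 pos [563.1   3.  200. ] F [ 6.   3.8 -3.4] gap 19.3 q [-0.06  0.33  1.49  0.    1.31 -0.13]
toolaxes x,y,z in world: [[0.005, -0.0, -1.0], [0.998, 0.066, 0.005], [0.066, -0.998, 0.001]]
r 50.2 ang -0.334
[0, -10, 12]
[0, -22, 22]
[0, -36, 28]
[0, -52, 29]
[0, -66, 25]
[0, -79, 16]
[0, -89, 4]
[0, -94, -11]
```

```bash
python3 -m inch '[0,-10,12,0,0,0,5, 0,-22,22,0,0,0,5, 0,-36,28,0,0,0,5, 0,-52,29,0,0,0,5, 0,-66,25,0,0,0,5, 0,-79,16,0,0,0,5, 0,-89,4,0,0,0,5, 0,-94,-11,0,0,0,5]'; python3 circ.py 515.6 19.5 0.32 8
```

```text
t: 37.45
eef_pos: [467.3, 6.7, 199.7]
tcp_rot: [0.484, 0.514, -0.483, 0.518]
wrist_force: [3.7, -4.0, 1.3]
finger_gap: 19.8
t 37.45 pos [467.3   6.7 199.7] F [ 3.7 -4.   1.3] gap 19.8 q [-0.06  0.12  1.76 -0.    1.26 -0.13]
toolaxes x,y,z in world: [[0.004, -0.003, -1.0], [0.998, 0.065, 0.004], [0.065, -0.998, 0.003]]
r 50.0 ang -2.882
[0, 1, -16]
[0, 5, -31]
[0, 14, -43]
[0, 26, -53]
[0, 41, -57]
[0, 57, -58]
[0, 71, -53]
[0, 84, -44]
```

```bash
python3 -m inch '[0,1,-16,0,0,0,5, 0,5,-31,0,0,0,5, 0,14,-43,0,0,0,5, 0,26,-53,0,0,0,5, 0,41,-57,0,0,0,5, 0,57,-58,0,0,0,5, 0,71,-53,0,0,0,5, 0,84,-44,0,0,0,5]'; python3 circ.py 515.6 19.5 0.25 8
python3 -c "
from h import *
C=cam('scene');cv2.imwrite('pics/s19.png',cv2.resize(C['im'][130:290,130:340],None,fx=3.5,fy=3.5,interpolation=cv2.INTER_CUBIC))"
```

```text
t: 38.25
eef_pos: [543.0, 53.3, 198.8]
tcp_rot: [0.478, 0.517, -0.488, 0.516]
wrist_force: [-2.5, -4.7, 1.9]
finger_gap: 48.3
t 38.25 pos [543.   53.3 198.8] F [-2.5 -4.7  1.9] gap 48.3 q [ 0.04  0.3   1.53 -0.01  1.32 -0.03]
toolaxes x,y,z in world: [[-0.012, -0.01, -1.0], [0.998, 0.067, -0.012], [0.067, -0.998, 0.009]]
r 43.5 ang 0.889
[-1, 11, 6]
[-1, 16, 17]
[-1, 19, 28]
[-1, 18, 40]
[-1, 15, 52]
[-1, 8, 62]
[0, -1, 71]
[0, -11, 77]
```

View pics/s19.png

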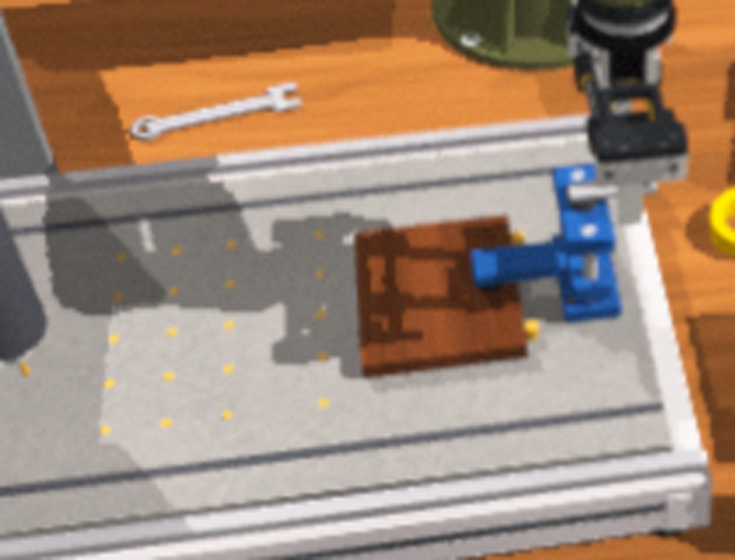

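The grip slackened: the opening is 48 mm and the crank arm is lagging. I'll open, rise and find the knob again.

```bash
python3 -m inch '[0,0,0,0,0,0,70, -2,0,0,0,0,0,80, -40,0,0,0,0,0,80, -85,0,0,0,0,0,80, -128,-20,-5,0,0,0,70, -128,-38,-12,0,0,0,60]' ; python3 - <<'E'
from h import *
s,R=st()
C=cam('wrist');cv2.imwrite('pics/w20.png',C['im']);P=cloud(C)
m=(P[...,2]>222)&(P[...,2]<245)&(P[...,1]>-50)&(P[...,1]<120)&(P[...,0]>420)&(P[...,0]<600)
k,lab,stt,ce=cv2.connectedComponentsWithStats(m.astype(np.uint8))
for i in range(1,k):
    if stt[i,4]>20:
        p=onplane(C,ce[i],234)[0]; q=p[:2]-[515.6,21.1]; print(ce[i].round(1),stt[i,4],p.round(1),np.hypot(*q),np.arctan2(q[1],q[0]))
        print((R.T@(np.array([p[0],p[1],200])-s['eef_pos'])).round(1))
print(bot.boxes_of("crank_knob","wrist")[:2])
E
```

```text
t: 38.9
eef_pos: [509.4, 63.6, 333.0]
tcp_rot: [0.484, 0.513, -0.483, 0.519]
wrist_force: [0.5, 0.2, -1.2]
finger_gap: 65.3
t 38.9 pos [509.4  63.6 333. ] F [ 0.5  0.2 -1.2] gap 65.3 q [ 0.06  0.15  1.41 -0.01  1.57 -0.01]
toolaxes x,y,z in world: [[0.007, -0.006, -1.0], [0.998, 0.065, 0.007], [0.065, -0.998, 0.007]]
[322.4 190.4] 391 [512.3  71.9 234. ] 50.89722931904196 1.6364910273944406
[132.9   2.5  -8.9]
[{'xy': [0.5003, 0.4675], 'p': 0.78}]
```

View pics/w20.png

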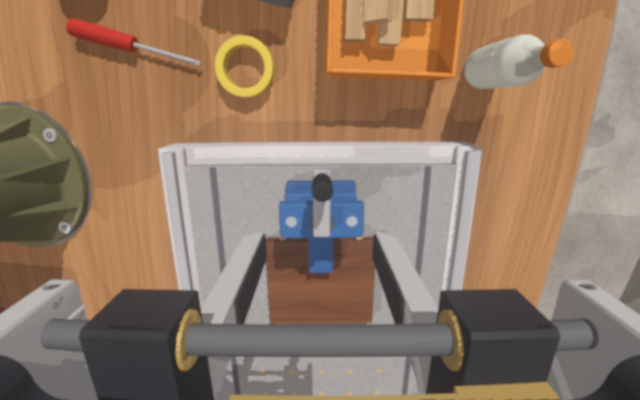

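The knob is at angle 1.636, so the crank has turned about 12.93 rad. It needs about 3.3 rad more. I'll grip it again.

```bash
python3 -m inch '[45,2,-5,0,0,-0.005,60, 90,3,-8,0,0,-0.005,60, 123,3,-8,0,0,-0.005,60, 133,3,-8,0,0,-0.005,60, 133,3,-8,0,0,-0.005,40, 133,3,-8,0,0,-0.005,5, 133,3,-8,0,0,-0.005,5, 133,3,-8,0,0,-0.005,5]'; python3 -m inch '[0,0,0,0,0,0,5, 0,0,0,0,0,0,5, 0,0,0,0,0,0,5]';python3 circ.py 515.6 20.3 0.3 8
```

```text
t: 39.8
eef_pos: [511.0, 71.4, 197.1]
tcp_rot: [0.481, 0.515, -0.485, 0.517]
wrist_force: [0.0, -0.7, -0.2]
finger_gap: 31.4
t: 40.1
eef_pos: [511.5, 71.4, 197.8]
tcp_rot: [0.482, 0.515, -0.485, 0.518]
wrist_force: [1.2, -0.2, 5.4]
finger_gap: 19.1
t 40.1 pos [511.5  71.4 197.8] F [ 1.2 -0.2  5.4] gap 19.1 q [ 0.07  0.23  1.62 -0.01  1.29  0.01]
toolaxes x,y,z in world: [[0.0, -0.006, -1.0], [0.998, 0.066, -0.0], [0.066, -0.998, 0.006]]
r 51.3 ang 1.652
[-2, 14, 5]
[-2, 28, 11]
[-2, 38, 21]
[-2, 46, 33]
[-2, 49, 47]
[-2, 48, 62]
[-2, 43, 75]
[-1, 34, 87]
```

```bash
sed -i 's/48.5\*np/49.5*np/g' circ.py; python3 circ.py 515.6 21.3 0.28 8 198.5
```

```text
t 40.1 pos [511.5  71.4 197.8] F [ 1.2 -0.2  5.4] gap 19.1 q [ 0.07  0.23  1.62 -0.01  1.29  0.01]
toolaxes x,y,z in world: [[0.0, -0.006, -1.0], [0.998, 0.066, -0.0], [0.066, -0.998, 0.006]]
r 50.3 ang 1.653
[-1, 14, 3]
[-1, 26, 8]
[-1, 37, 17]
[-1, 45, 28]
[0, 49, 41]
[0, 50, 55]
[0, 47, 68]
[0, 40, 80]
```

```bash
python3 -m inch '[-1,14,3,0,0,0,5, -1,26,8,0,0,0,5, -1,37,17,0,0,0,5, -1,45,28,0,0,0,5]'; python3 circ.py 515.6 21.3 0.25 10 198.5
```

```text
t: 40.5
eef_pos: [557.5, 45.5, 198.3]
tcp_rot: [0.48, 0.515, -0.486, 0.517]
wrist_force: [0.2, 0.4, 0.8]
finger_gap: 42.6
t 40.5 pos [557.5  45.5 198.3] F [0.2 0.4 0.8] gap 42.6 q [ 0.02  0.33  1.5  -0.01  1.32 -0.04]
toolaxes x,y,z in world: [[-0.003, -0.008, -1.0], [0.998, 0.066, -0.004], [0.066, -0.998, 0.008]]
r 48.4 ang 0.525
[0, 5, 11]
[0, 6, 23]
[0, 4, 36]
[0, -1, 47]
[0, -9, 57]
[0, -18, 64]
[0, -30, 69]
[1, -42, 71]
[1, -54, 70]
[1, -66, 66]
```

```bash
for i in 1 2 3; do python3 -m inch '[0,0,0,0,0,0,5]' | grep -E "gap|^t|force|pos"; done; python3 - <<'E'
from h import *
C=cam('wrist');cv2.imwrite('pics/w21.png',C['im'])
C=cam('side');cv2.imwrite('pics/sd21.png',cv2.resize(C['im'][110:260,250:430],None,fx=4,fy=4,interpolation=cv2.INTER_CUBIC))
E
```

```text
t: 40.6
eef_pos: [557.9, 44.7, 198.1]
tcp_rot: [0.481, 0.515, -0.486, 0.517]
wrist_force: [0.0, 0.6, -0.7]
finger_gap: 29.6
t: 40.7
eef_pos: [557.6, 44.8, 197.9]
tcp_rot: [0.481, 0.515, -0.487, 0.517]
wrist_force: [0.5, -0.3, -0.0]
finger_gap: 17.1
t: 40.8
eef_pos: [557.4, 45.2, 197.8]
tcp_rot: [0.481, 0.515, -0.487, 0.517]
wrist_force: [-0.4, 0.6, 0.0]
finger_gap: 7.1
```

View pics/w21.png

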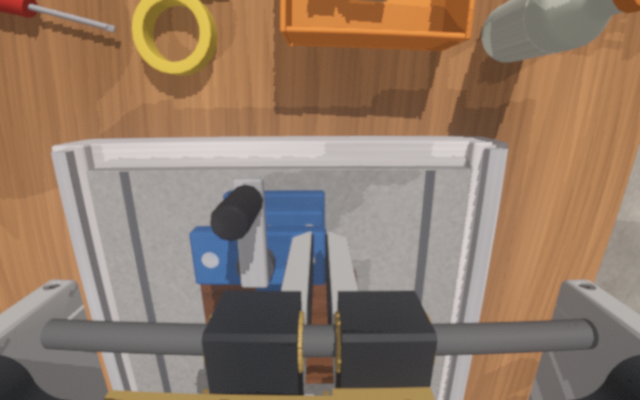

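View pics/sd21.png

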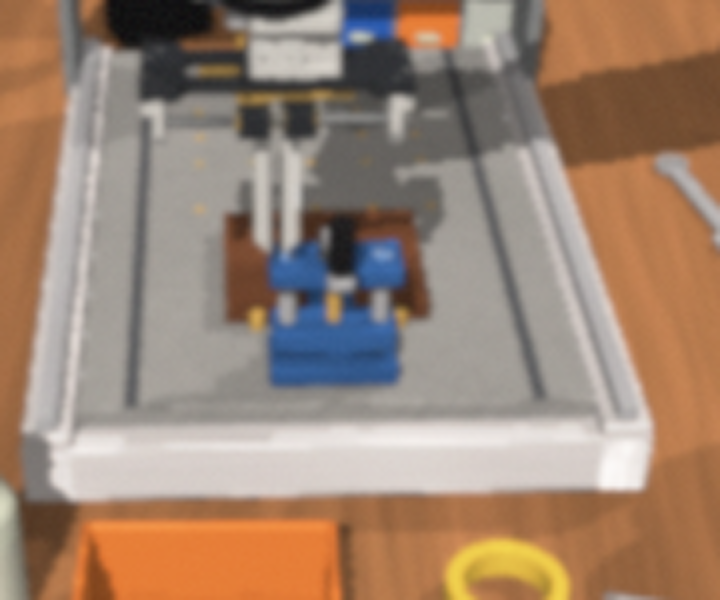

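```bash
python3 - <<'E'
from h import *
def jaw(C,P,t):
    hsv=cv2.cvtColor(C['im'],cv2.COLOR_BGR2HSV)
    m=(hsv[...,0]>100)&(hsv[...,0]<125)&(hsv[...,1]>120)&(P[...,1]<-45)&(P[...,1]>-95)&(P[...,0]>490)&(P[...,0]<550)&(P[...,2]>95)
    z=P[m][:,2]; print(t,m.sum(),np.percentile(z,[5,25,50,75,95]).round(1))
for f in ["w1.npz","w11.npz","w14.npz","w16.npz","w17.npz"]:
    z=np.load(f)
    C={k:z[k] for k in z.files}
    jaw(C,z["P"],f)
s,R=st()
C=cam('wrist');P=cloud(C)
jaw(C,P,"now w")
m=(P[...,2]>222)&(P[...,2]<245)&(P[...,1]>-50)&(P[...,1]<120)&(P[...,0]>420)&(P[...,0]<550)
k,lab,stt,ce=cv2.connectedComponentsWithStats(m.astype(np.uint8))
for i in range(1,k):
    if stt[i,4]>40:
        p=np.nanmedian(P[lab==i],0); q=p[:2]-[515.6,21.1]; print(ce[i].round(1),stt[i,4],p.round(1),np.hypot(*q),np.arctan2(q[1],q[0]))
for n in ["scene","side"]:
    C=cam(n); jaw(C,cloud(C),n)
E
```

```text
w1.npz 1055 [130.4 131.3 131.8 132.3 133.2]
w11.npz 1163 [130.6 131.3 131.9 132.4 133.1]
w14.npz 1277 [129.8 131.2 131.7 132.3 133.1]
w16.npz 1439 [130.3 131.3 131.8 132.3 133.1]
w17.npz 503 [130.7 131.4 131.8 132.3 133. ]
t 40.9 pos [557.4  45.3 197.9] F [ 0.1 -0.2 -0.3] gap 5.1 q [ 0.02  0.33  1.5  -0.01  1.32 -0.04]
toolaxes x,y,z in world: [[-0.004, -0.007, -1.0], [0.998, 0.065, -0.005], [0.065, -0.998, 0.007]]Traceback (most recent call last):
  File "<stdin>", line 12, in <module>
  File "<stdin>", line 5, in jaw
    return _quantile_unchecked(
        a, q, axis, out, overwrite_input, method, keepdims, weights)
    return _ureduce(a,
                    func=_quantile_ureduce_func,
    ...<5 lines>...
                    overwrite_input=overwrite_input,
                    method=method)
    r = func(a, **kwargs)
    result = _quantile(arr,
                       quantiles=q,
    ...<2 lines>...
                       out=out,
                       weights=wgt)
    slices_having_nans = np.isnan(arr[-1, ...])
                                  ~~~^^^^^^^^^
IndexError: index -1 is out of bounds for axis 0 with size 0
```

Next I'll back the arm up to view the jaw height and the knob.

```bash
python3 -m inch '[-45,0,0,0,0,0,40, -90,0,0,0,0,0,60, -130,-20,10,0,0,0,60, -130,-45,20,0,0,0,60, -130,-45,20,0,0,0,60]'; python3 - <<'E'
from h import *
def jaw(C,P,t):
    hsv=cv2.cvtColor(C['im'],cv2.COLOR_BGR2HSV)
    m=(hsv[...,0]>100)&(hsv[...,0]<125)&(hsv[...,1]>120)&(P[...,1]<-45)&(P[...,1]>-95)&(P[...,0]>490)&(P[...,0]<550)&(P[...,2]>95)
    z=P[m][:,2]; print(t,m.sum(),np.percentile(z,[5,25,50,75,95]).round(1) if len(z) else '')
s,R=st()
C=cam('wrist');P=cloud(C);cv2.imwrite('pics/w22.png',C['im'])
jaw(C,P,"now w")
m=(P[...,2]>222)&(P[...,2]<245)&(P[...,1]>-50)&(P[...,1]<120)&(P[...,0]>420)&(P[...,0]<600)
k,lab,stt,ce=cv2.connectedComponentsWithStats(m.astype(np.uint8))
for i in range(1,k):
    if stt[i,4]>40:
        p=onplane(C,ce[i],234)[0]; q=p[:2]-[515.6,21.1]; print(ce[i].round(1),stt[i,4],p.round(1),np.hypot(*q),np.arctan2(q[1],q[0]))
        print((R.T@(np.array([p[0],p[1],200])-s['eef_pos'])).round(1))
for n in ["scene","side"]:
    C=cam(n); jaw(C,cloud(C),n)
E
```

```text
t: 41.45
eef_pos: [513.1, 22.9, 330.1]
tcp_rot: [0.481, 0.514, -0.486, 0.517]
wrist_force: [0.2, -1.1, -0.2]
finger_gap: 41.7
t 41.45 pos [513.1  22.9 330.1] F [ 0.2 -1.1 -0.2] gap 41.7 q [-0.02  0.15  1.41 -0.01  1.57 -0.09]
toolaxes x,y,z in world: [[-0.001, -0.008, -1.0], [0.998, 0.064, -0.001], [0.064, -0.998, 0.008]]
now w 481 [114.2 115.  115.5 116.1 116.7]
[322.3 145.8] 421 [512.3  70.9 234. ] 49.922403164146665 1.6361700817429787
[129.7   2.5 -49. ]
scene 110 [ 99.9 111.8 114.8 116.2 118. ]
side 0
```

View pics/w22.png

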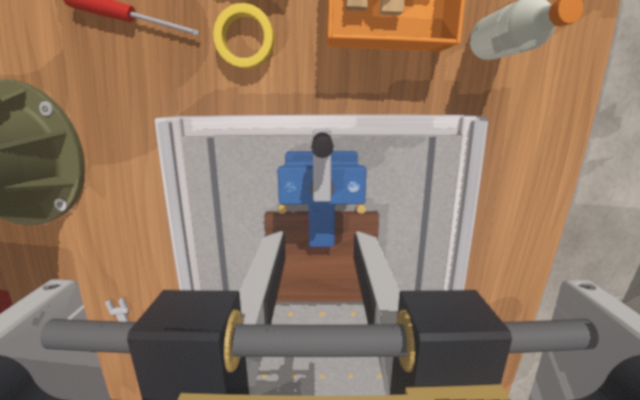

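The jaw has come down 16.3 mm, which makes the crank about 12.9 rad. The knob hasn't moved at all since the slip. I'll re-grip and move gently while watching the force.

```bash
python3 -m inch '[20,2,-25,0,0,0,60, 50,2,-48,0,0,0,60, 90,2,-48,0,0,0,60, 122,2,-48,0,0,0,60, 129,2,-48,0,0,0,60, 129,2,-48,0,0,0,40, 129,2,-48,0,0,0,30, 129,2,-48,0,0,0,5]'; python3 -m inch '[0,0,0,0,0,0,5, 0,0,0,0,0,0,5, 0,0,0,0,0,0,5, 0,0,0,0,0,0,5]'; python3 -m inch '[0,3,0,0,0,0,5, 0,6,0,0,0,0,5]'; python3 circ.py 515.6 21.3 0.2 2 198.5
```

```text
t: 42.4
eef_pos: [513.6, 70.8, 200.2]
tcp_rot: [0.481, 0.515, -0.486, 0.517]
wrist_force: [0.1, -0.2, -0.6]
finger_gap: 39.7
t: 42.8
eef_pos: [512.8, 70.7, 200.9]
tcp_rot: [0.481, 0.515, -0.486, 0.517]
wrist_force: [-10.7, -0.8, 9.2]
finger_gap: 19.7
t: 43.0
eef_pos: [514.3, 70.9, 200.6]
tcp_rot: [0.477, 0.518, -0.49, 0.514]
wrist_force: [-49.8, -2.0, 21.8]
finger_gap: 19.5
t 43.0 pos [514.3  70.9 200.6] F [-49.8  -2.   21.8] gap 19.5 q [ 0.07  0.25  1.6  -0.01  1.31  0.01]
toolaxes x,y,z in world: [[-0.016, -0.008, -1.0], [0.998, 0.065, -0.017], [0.065, -0.998, 0.007]]
r 49.6 ang 1.596
[2, 10, 1]
[2, 19, 5]
```

The crank resists with 50 N, so it is at its end stop (17.28). The knob's angle relative to the router confirms this: it points exactly +90° = 5.5π, so the crank must have started at 4.35. I'll back it off about 1 rad, to ~16.3.

```bash
python3 -m inch '[0,-2,0,0,0,0,5, 0,-3,0,0,0,0,5]'; python3 circ.py 515.3 21.1 -0.2 6 200
```

```text
t: 43.2
eef_pos: [511.3, 70.6, 201.1]
tcp_rot: [0.478, 0.518, -0.489, 0.514]
wrist_force: [0.4, -1.6, 2.4]
finger_gap: 19.4
t 43.2 pos [511.3  70.6 201.1] F [ 0.4 -1.6  2.4] gap 19.4 q [ 0.07  0.24  1.61 -0.01  1.31  0.01]
toolaxes x,y,z in world: [[-0.016, -0.009, -1.0], [0.998, 0.065, -0.016], [0.065, -0.998, 0.007]]
r 49.6 ang 1.652
[1, -10, 1]
[1, -19, 4]
[2, -28, 9]
[2, -35, 16]
[2, -41, 24]
[2, -46, 32]
```

```bash
python3 -m inch '[1,-5,0,0,0,0,5, 1,-10,1,0,0,0,5, 1,-19,4,0,0,0,5, 1,-28,9,0,0,0,5, 1,-35,16,0,0,0,5, 1,-41,24,0,0,0,5, 1,-41,24,0,0,0,5]'; python3 circ.py 515.3 21.1 -0.2 1 200
```

```text
t: 43.9
eef_pos: [471.0, 43.0, 201.1]
tcp_rot: [0.477, 0.518, -0.49, 0.514]
wrist_force: [-3.4, -1.9, 7.3]
finger_gap: 19.5
t 43.9 pos [471.   43.  201.1] F [-3.4 -1.9  7.3] gap 19.5 q [ 0.02  0.14  1.72 -0.01  1.29 -0.04]
toolaxes x,y,z in world: [[-0.016, -0.009, -1.0], [0.998, 0.064, -0.017], [0.064, -0.998, 0.008]]
r 49.4 ang 2.683
[1, -4, 9]
```

```bash
python3 -m inch '[0,0,0,0,0,0,50, 0,0,0,0,0,0,60, 0,0,0,0,0,0,60, -45,0,0,0,0,0.01,60, -90,15,0,0,0,0.015,60, -130,35,-5,0,0,0.015,60, -130,40,-10,0,0,0.015,60]'; python3 - <<'E'
from h import *
s,R=st()
C=cam('wrist');P=cloud(C);cv2.imwrite('pics/w23.png',C['im'])
hsv=cv2.cvtColor(C['im'],cv2.COLOR_BGR2HSV)
m=(hsv[...,0]>100)&(hsv[...,0]<125)&(hsv[...,1]>120)&(P[...,1]<-45)&(P[...,1]>-95)&(P[...,0]>490)&(P[...,0]<550)&(P[...,2]>95)
z=P[m][:,2]; print(m.sum(),np.percentile(z,[5,25,50,75,95]).round(1) if len(z) else '')
m=(P[...,2]>222)&(P[...,2]<245)&(P[...,1]>-50)&(P[...,1]<120)&(P[...,0]>420)&(P[...,0]<600)
k,lab,stt,ce=cv2.connectedComponentsWithStats(m.astype(np.uint8))
for i in range(1,k):
    if stt[i,4]>40:
        p=onplane(C,ce[i],234)[0]; q=p[:2]-[515.6,21.1]; print(ce[i].round(1),p.round(1),np.hypot(*q),"crank",17.28-(np.arctan2(q[1],q[0])-1.636))
z=np.load("w10.npz"); P=z["P"];im=z["im"]; C={k:z[k] for k in z.files}
hsv=cv2.cvtColor(im,cv2.COLOR_BGR2HSV)
for nm,lo,hi in [("blue",105,125),("yellow",20,32),("green",45,80),("red",0,8)]:
    m=(hsv[...,0]>=lo)&(hsv[...,0]<=hi)&(hsv[...,1]>130)&(P[...,2]>58)&(P[...,2]<95)&(P[...,0]<480)&(P[...,1]>280)
    k,lab,stt,ce=cv2.connectedComponentsWithStats(m.astype(np.uint8))
    if k>1:
        i=1+np.argmax(stt[1:,4]); print(nm,stt[i],ce[i].round(1),rect(P,lab==i))
E
```

```text
t: 44.6
eef_pos: [514.5, 57.0, 334.9]
tcp_rot: [0.483, 0.512, -0.484, 0.519]
wrist_force: [-0.0, -1.2, 0.6]
finger_gap: 59.6
t 44.6 pos [514.5  57.  334.9] F [-0.  -1.2  0.6] gap 59.6 q [ 0.04  0.16  1.4  -0.01  1.58 -0.02]
toolaxes x,y,z in world: [[0.006, -0.008, -1.0], [0.998, 0.064, 0.005], [0.064, -0.998, 0.008]]
438 [115.6 116.3 116.8 117.3 118.1]
[271.6 208.1] [472.1  44.8 234. ] 49.561571723166985 crank 16.273317788560504
blue [128   4  29  28 627] [141.8  17.8] (array([384.4, 426.7]), array([27.8, 33.6]), 64.5, 70.1, 627)
yellow [123  53  29  29 657] [137.3  66.7] (array([375.4, 376.6]), array([31.5, 32.4]), 40.5, 70.0, 657)
red [177 109  31  31 748] [192.4 123.6] (array([438. , 317.1]), array([33.1, 32.6]), 20.8, 70.3, 748)
```

View pics/w23.png

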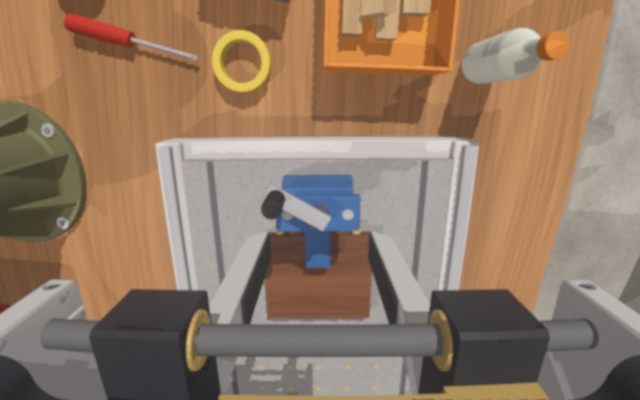

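The crank reads 16.27 from the knob angle, inside the firm range. Next I'll move above the keys and measure them.

```bash
python3 -m inch '[0,-14,-46,0,0,0,30, 0,-28,-92,0,0,0,0, 0,-42,-138,0,0,0,0, 0,-56,-184,0,0,0,0, 15,-70,-230,0,0,0,0, 40,-84,-272,0,0,0,0, 70,-96,-312,0,0,0,0, 110,-107,-335,0,0,0,0]'; python3 -m inch '[20,0,-14,0,0,0,0, 20,0,-14,0,0,0,0]'; python3 - <<'E'
from h import *
s,R=st()
C=cam('wrist');P=cloud(C);cv2.imwrite('pics/w24.png',C['im']);np.savez("w24.npz",P=P,**C)
hsv=cv2.cvtColor(C['im'],cv2.COLOR_BGR2HSV)
for nm,lo,hi in [("blue",105,125),("yellow",20,32),("green",45,80),("red",0,8)]:
    m=(hsv[...,0]>=lo)&(hsv[...,0]<=hi)&(hsv[...,1]>100)&(P[...,2]>58)&(P[...,2]<95)&(P[...,0]<480)&(P[...,1]>280)
    k,lab,stt,ce=cv2.connectedComponentsWithStats(m.astype(np.uint8))
    if k>1:
        i=1+np.argmax(stt[1:,4]); print(nm,stt[i,4],ce[i].round(1),rect(P,lab==i),onplane(C,ce[i],71).round(1))
for l in ["key_blue_top","key_yellow_top","key_green_top"]:
    for b in bot.boxes_of(l,"wrist")[:2]:
        u=(b["xy"][0]*640,b["xy"][1]*400); print(l,b["p"],np.round(u),onplane(C,u,71).round(1))
E
```

```text
t: 45.45
eef_pos: [384.0, 385.9, 217.3]
tcp_rot: [0.482, 0.514, -0.485, 0.518]
wrist_force: [0.3, -0.2, -1.0]
finger_gap: 1.0
t: 45.65
eef_pos: [380.8, 399.5, 192.6]
tcp_rot: [0.478, 0.515, -0.487, 0.519]
wrist_force: [-0.1, -0.1, -0.1]
finger_gap: 0.9
t 45.65 pos [380.8 399.5 192.6] F [-0.1 -0.1 -0.1] gap 0.9 q [ 0.75  0.32  1.52 -0.01  1.31  0.68]
toolaxes x,y,z in world: [[-0.005, -0.013, -1.0], [0.998, 0.068, -0.006], [0.068, -0.998, 0.013]]
blue 712 [327.8 164.4] (array([385.9, 424.8]), array([29.7, 27.5]), 70.5, 70.2, 712) [[386.2 426.7  71. ]]
yellow 698 [315.4 211.9] (array([378. , 374.9]), array([31.9, 29.5]), 75.1, 70.1, 698) [[377.7 378.5  71. ]]
green 11 [292.5 254.4] (array([357. , 329.1]), array([6.7, 1.2]), 75.9, 68.8, 11) [[357.2 330.5  71. ]]
red 774 [366.7 267.7] (array([436. , 318.9]), array([33.1, 33. ]), 44.5, 70.3, 774) [[435.4 320.6  71. ]]
key_blue_top 0.92 [327. 165.] [[385.9 426.4  71. ]]
key_yellow_top 0.81 [318. 212.] [[380.7 378.8  71. ]]
key_green_top 0.54 [292. 253.] [[356.6 331.5  71. ]]
```

View pics/w24.png

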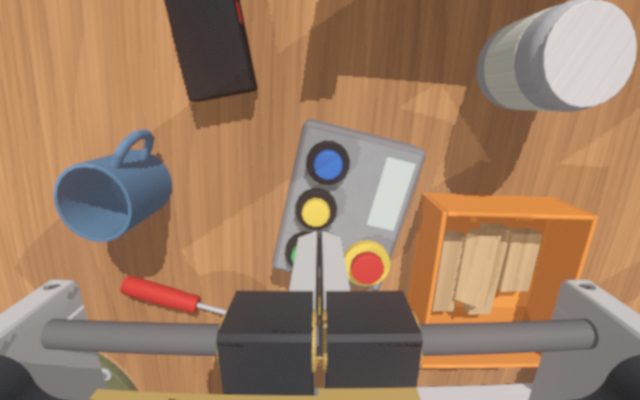

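```bash
python3 -m inch '[30,6,-27,0,0,0,0, 75,6,-27,0,0,0,0, 105,6,-27,0,0,0,0, 113,6,-27,0,0,0,0, 113,6,-27,0,0,0,0]'; python3 -m inch '[3,0,0,0,0,0,0, 6,0,0,0,0,0,0, 9,0,0,0,0,0,0, 11,0,0,0,0,0,0]'
```

```text
t: 46.35
eef_pos: [388.8, 425.3, 86.0]
tcp_rot: [0.483, 0.514, -0.485, 0.518]
wrist_force: [-0.3, -0.3, 0.1]
finger_gap: 0.6
t: 46.75
eef_pos: [389.0, 425.3, 75.3]
tcp_rot: [0.483, 0.514, -0.484, 0.518]
wrist_force: [0.9, 0.1, 0.0]
finger_gap: 0.1
```

```bash
python3 -m inch '[0,-4,0,0,0,0,0, 2,-4,0,0,0,0,0, 4,-4,0,0,0,0,0, 6,-4,0,0,0,0,0, 7,-4,0,0,0,0,0]';python3 -m inch '[2,0,0,0,0,0,0, 3,0,0,0,0,0,0]'
```

```text
t: 47.25
eef_pos: [385.0, 425.2, 68.3]
tcp_rot: [0.483, 0.514, -0.484, 0.518]
wrist_force: [-1.3, 0.6, 3.4]
finger_gap: 0.5
t: 47.45
eef_pos: [385.1, 425.3, 66.0]
tcp_rot: [0.483, 0.514, -0.484, 0.518]
wrist_force: [-6.6, -5.3, 19.2]
finger_gap: 0.5
```

```bash
python3 -m inch '[-10,0,0,0,0,0,0, -26,0,0,0,0,0,0, -26,-6,24,0,0,0,0, -26,-11,48,0,0,0,0, -26,-11,48,0,0,0,0, -12,-11,48,0,0,0,0, -12,-11,48,0,0,0,0]'
```

```text
t: 48.15
eef_pos: [376.6, 376.6, 76.2]
tcp_rot: [0.482, 0.514, -0.485, 0.518]
wrist_force: [0.1, 0.0, -1.2]
finger_gap: 0.3
```

```bash
python3 -m inch '[2,0,0,0,0,0,0, 4,0,0,0,0,0,0, 6,0,0,0,0,0,0, 8,0,0,0,0,0,0, 9,0,0,0,0,0,0]';python3 -m inch '[2,0,0,0,0,0,0, 3,0,0,0,0,0,0]'
```

```text
t: 48.65
eef_pos: [376.6, 376.9, 67.3]
tcp_rot: [0.482, 0.514, -0.485, 0.518]
wrist_force: [-2.0, 1.6, 3.4]
finger_gap: 0.2
t: 48.85
eef_pos: [376.8, 377.1, 65.8]
tcp_rot: [0.483, 0.514, -0.485, 0.518]
wrist_force: [-10.0, -6.0, 28.4]
finger_gap: 0.5
```

```bash
python3 -m inch '[-10,0,0,0,0,0,0, -26,0,0,0,0,0,0, -26,-6,24,0,0,0,0, -26,-11,49,0,0,0,0, -26,-11,49,0,0,0,0, -12,-11,49,0,0,0,0, -12,-11,49,0,0,0,0]'; python3 -m inch '[2,0,0,0,0,0,0, 4,0,0,0,0,0,0, 6,0,0,0,0,0,0, 8,0,0,0,0,0,0, 9,0,0,0,0,0,0]';python3 -m inch '[2,0,0,0,0,0,0, 3,0,0,0,0,0,0]'
```

```text
t: 49.55
eef_pos: [368.7, 327.4, 77.0]
tcp_rot: [0.482, 0.514, -0.485, 0.518]
wrist_force: [0.2, -0.4, 0.5]
finger_gap: 0.3
t: 50.05
eef_pos: [368.8, 327.6, 68.1]
tcp_rot: [0.482, 0.514, -0.485, 0.518]
wrist_force: [-1.3, 0.3, 4.8]
finger_gap: 0.6
t: 50.25
eef_pos: [368.9, 327.7, 65.9]
tcp_rot: [0.482, 0.514, -0.485, 0.518]
wrist_force: [-6.7, -4.0, 23.4]
finger_gap: 0.4
```

All three keys went to their stops at about 20–28 N. I'll retreat and check the scene.

```bash
python3 -m inch '[-30,0,0,0,0,0,0, -75,0,0,0,0,0,0, -120,0,0,0,0,0,0, -165,0,0,0,0,0,0, -190,0,-40,0,0,0,0, -200,0,-80,0,0,0,0, -200,0,-80,0,0,0,0]'; python3 - <<'E'
from meas import *
s,R=st()
C=cam('scene');P=cloud(C);meas(C,P);cv2.imwrite('pics/sF.png',cv2.resize(C['im'][110:310,60:500],None,fx=1.8,fy=1.8,interpolation=cv2.INTER_CUBIC))
C=cam('wrist');cv2.imwrite('pics/wF.png',C['im'])
C=cam('side');cv2.imwrite('pics/sdF.png',cv2.resize(C['im'][110:350,230:430],None,fx=2.4,fy=2.4,interpolation=cv2.INTER_CUBIC));meas(C,cloud(C))
E
```

```text
t: 50.95
eef_pos: [363.0, 411.9, 266.2]
tcp_rot: [0.482, 0.515, -0.484, 0.518]
wrist_force: [-0.5, 0.1, -0.2]
finger_gap: 0.3
t 50.95 pos [363.  411.9 266.2] F [-0.5  0.1 -0.2] gap 0.3 q [ 0.78  0.26  1.43 -0.01  1.45  0.72]
toolaxes x,y,z in world: [[0.003, -0.005, -1.0], [0.998, 0.067, 0.002], [0.067, -0.998, 0.005]]
blank [ 530.7 -107.4] [164.8 147.3] 3.5
[[444.0, -38.900001525878906], [453.0, -186.0], [617.5, -175.89999389648438], [608.5, -28.899999618530273]]
pin? [370.   84.9] 27 [[-172.3  382.9   89. ]] [-161.9  379.7   95.7]
pin? [281.3 223.4] 19 [[578.7 -31.6  89. ]] [577.1 -32.3  87.7]
blank [ 534.6 -104.8] [136.3 150.6] 5.11
[[460.0, -35.900001525878906], [473.3999938964844, -185.89999389648438], [609.2000122070312, -173.8000030517578], [595.7000122070312, -23.700000762939453]]
pin? [313.8 189. ] 19 [[575.  -26.4  89. ]] [574.4 -26.8  85.7]
```

View pics/sF.png

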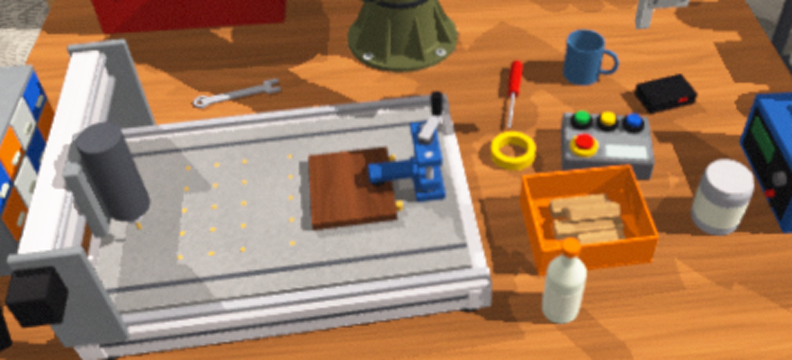

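View pics/sdF.png

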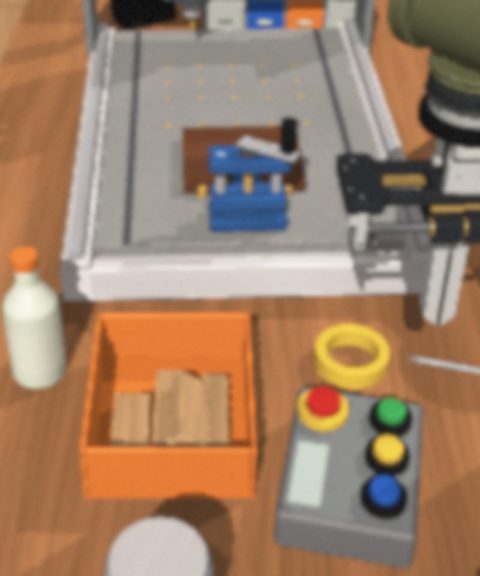

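View pics/wF.png

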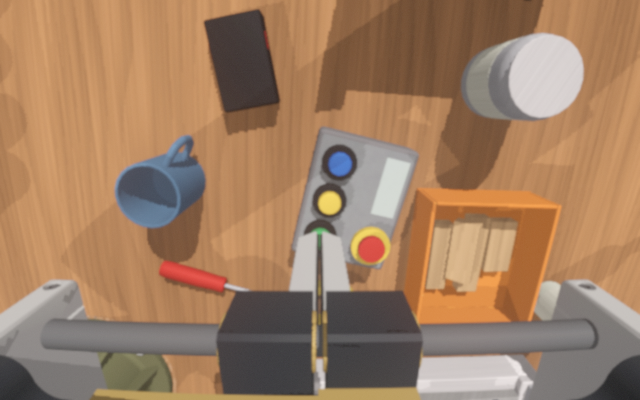

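The final pictures show an empty bed, the blank against the pins under the clamp, all four offcuts in the bin, and the bystanders untouched. I'm handing in.

```bash
python3 -c "
from bench import bot
print(bot.hand_in())"
```

```text
the job is handed in; nothing more can be done
None
```

The job is done and handed in after about 51 s, with every step carried out in the order asked.

- **Offcuts:** All four are in the orange bin and the bed is clear. One lies across two others, below the bin's rim.
- **Blank:** Pushing the free corner swung it round, but it ended about 30 mm too far toward the robot. I slid it back along the pins by its near edge, then pressed it against both pins with about 22 N. The close view before clamping gave a yaw of 3.9° against 4.0° for the pin line, and a centre within a few millimetres of x 0 in the router's frame. After clamping I only had the far cameras, which gave 3.5° and 5.1°; those views are coarser.
- **Clamp:** I had assumed the crank started at 0, but it started at about 4.35. I therefore ran it into its end stop at 17.28, where the knob took about 50 N, and the fingers lost the knob twice. I backed it off, and the knob's angle now gives 16.27, inside the firm range of 15.5 to 17. I did not measure the foot's pressure directly.
- **Keys:** Blue, yellow and green were each pressed once, in that order, down to the stop at 19 to 28 N. I did not touch the emergency stop.
- **Bystanders:** The tape, glue bottle and varnish tin look unmoved in the last pictures, and the arm ended clear of everything.

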